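# Load a roller-tube end cap into the leaf drill jig and lock it

## Robot

A 7-joint arm with a two-finger parallel gripper is mounted at the origin on a cart in front of the work surface, level with it; the furniture and walls round the work are solid. World frame = base frame: x ahead of the robot, y to its left, z up, the work surface at z = 0. Lengths are in m, angles in rad, forces in N, time in s.
With the tool pointing down it reaches from about 0.4 to 0.85 m from the base axis. Payload 10.4 kg.
Tool frame: the origin (TCP) lies at the very end of the fingers, on their centre line; the grasp point (between the pads) lies 19 mm behind it; z points along the fingers, y is the line along which they close (so a half turn about z gives the same grasp; the last joint's range is limited). The gripper opens to 85 mm and grips with 20 to 120 N. Pads are 22 mm wide; open, the fingers measure 114 mm over their backs; the gripper's body (76 mm by 85 mm) begins 54 mm behind the grasp point. The pads swing forward as they close: fully open they stand 13 mm farther back than shut.
Start: joints at [1.145, 0.332, -0.065, 1.46, 0.022, 1.35, -0.088], TCP at [0.245, -0.575, 0.231] pointing down, gripper open.
Joint ranges: [-2.6, 2.6], [-0.5, 2.12], [-1.47, 1.34], [0.16, 2.42], [-1.27, 4.41], [0.06, 2.06], [-2.6, 2.6]. Speed limits (rad/s): [2.22, 2.22, 2.79, 2.79, 3.14, 3.14, 3.14].

## Interface

Orientations are given as a unit quaternion [x, y, z, w].
In Python, from workcell import manip, optics gives the robot as it stands.
- The arm moves only by the tool jog_arm, never from a script. Its arguments are lists of equal length, an entry for each row: "dr": the turn, a rotation vector about the tool's x, y, z normalised to -1 to 1, where 1 is 4 degrees, a list of three; "translation": the shift along the tool's x, y, z normalised to -1 to 1, where 1 is 0.025 m, a list of three; "jaw": the opening, from 0 (shut) to 1 (fully open). A call has 1 to 10 rows; each row shifts and turns the commanded pose from where the row before left it, along the tool's axes as they then stand; what a row does not reach is not made up. A row lasts 1/10 s, in which the tool goes at most 50 mm and 8.59 degrees, less where a joint would pass 70% of its speed; a pose out of reach is approached as far as the arm can. A call with a number of a shift or a turn outside -1 to 1 is refused whole. A call with a gripper value outside its range is refused whole. The fingers move at their own pace and stop on an object; "squeeze" is the grip in N (left out, the last holds). Time passes only in rows, so rows that do not move let the fingers close. It gives the time, the measured TCP pose, the force, the opening and the grip force at its end, in the units of the state.
- manip.get_obs(): the state, without advancing time (a new reading comes with each control period).
- optics.camera(name): name is "scene" or "top" or "wrist"; returns a dict with "color" (384x512x3 uint8, red, green, blue), "mtx" (3x3 intrinsics, pixels), "R" (3x3) and "t" (3): a world point X has camera coordinates R X + t. Camera axes: x right, y down, z forward; pixel columns grow to the right and rows downward; lengths in m; the calibration is good to about 2 mm. A picture is of the moment at which its call begins. There is no depth.
- manip.hand_in(): hands the job in; it is judged then, once.
The state is a dict: "clock": time; "joint_pos": joint angles; "joint_velocities": joint speeds; "tau": joint torques, N m; "position": TCP position; "ee_rot": TCP orientation; "ft_force": force on the tool from outside, world axes, zero at the start; "torque": the same for the moment, N m; "grip_width": opening from 0.0 (shut) to 1.0 (fully open); "grasp_force": force on a finger pad.
Only numpy, scipy, OpenCV 4.12 (cv2) and the standard library are available. Lean on these libraries where they do the work, as an engineer would, in place of code of your own. Each camera call takes 0.05 s, during which the arm holds its last target. There are 200 camera calls.

## Task

Load the end cap that lies on its side on the bench into the drill jig: seat it in the eight-sided pocket with its hollow eight-sided plug down and its steel pin up, the flange flat on the nest. Then swing the jig's hinged leaf shut over it and turn the wing latch a quarter turn clockwise so that it locks across the leaf's fork, leaving the cap ready for drilling. Leave the green screwdriver and the black crown ring beside the work where they are.

Things in the scene. Friction and masses are not known exactly. Their poses are not given: they have to be found in the camera images.
- end_cap: Loose grey roller-tube end cap, 0.12 kg, lying on its side. From its origin along its +z: hollow eight-sided plug, 52 mm across flats, 0 (open end, centre = origin; first 4 mm taper 2 mm a side) to 20 mm; round flange 60 mm diameter to 26 mm; collar 22 mm diameter to 28 mm; steel pin 12 mm diameter to 64 mm. +z points to the pin's tip; +x is square to a flat (flats every 45 degrees).
- pin (a point): Point to grip, on the axis of the cap's pin, 53 mm from the cap's origin, 11 mm from the pin's tip, 27 mm above the flange's outer face. While the cap lies on flange rim and plug, the pin points about 14 degrees above level. Centre of mass about 16 mm from the origin: let go with the plug's edge on the bench and the axis under 40 degrees from upright, the cap drops onto its open end, pin up.
- jig: Leaf drill jig, screwed to the bench: aluminium base 176 x 106 x 10 mm, on it a dark steel nest block 86 x 86 mm, its top 32 mm above the bench. Origin on the bench under the pocket's centre, +z up; the leaf's hinge is on the +x side (away from the robot), the wing latch on the -x side.
- pocket (a point): Centre of the nest's eight-sided pocket, level with the nest's top face, 32 mm above the bench. The pocket is 55 mm across flats, 22 mm deep, one flat square to the jig's +x. The cap seats any of the eight ways round, flats to flats: flange underside on the top face, cap origin 20 mm below this point, pin's tip 76 mm above the bench.
- leaf (a joint): Leaf angle, rad: 0 = shut, level over the cap; 1.85 = open stop, leaning back. Steel frame 8 mm thick, 54 mm wide, 0.18 kg, with a window for the pin, two drill bushes, and a fork ending 145 mm from the hinge. Slightly stiff: near upright it stays as left; about 0.3 rad past upright towards the pocket it falls shut. It cannot shut on a cap that is not fully down.
- leaf_hinge (a point): Middle of the leaf's hinge axis, which runs along the jig's y, 60 mm from the pocket's centre towards the jig's +x, 42.5 mm above the bench.
- leaf_knob (a point): Centre of the black ball knob (20 mm diameter) on the leaf's free end, 168 mm from the hinge axis, 20 mm to the jig's +y of the leaf's middle. Leaf open: about 0.2 m above the bench; shut: 42 mm above the bench, in front of the jig.
- wing (a joint): Wing latch angle, rad: 0 = along the jig's x, free (the fork's 25 mm slot passes over it); grows clockwise seen from above to its stop at 1.571 = across the fork, locked. Stays where left. With the leaf not fully down it meets the fork and will not turn across.
- wing_top (a point): Centre of the wing latch's top edge, on its turning axis, 60 mm from the pocket's centre towards the jig's -x, 71 mm above the bench. The wing is an upright steel bar 38 mm long (34 in its upper half), 9 mm thick, 23 mm high; grip it across the 9 mm. Its foot is 48 mm above the bench, 1.5 mm above the shut leaf.
- screwdriver: Green-handled screwdriver, 170 mm long, lying loose on the bench; to be left alone.
- black_crown: Black ribbed crown adaptor ring, 50 mm across and 26 mm high, standing loose on the bench; to be left alone.
Not all that is in view belongs to the job. Of the things that look like the end_cap, take the one that is farthest from the robot's base at the start.

How it is judged:
By the outcome, as a careful person would: the job done as asked, in the order asked, and still so for the second after the job is handed in, with the robot touching nothing.
It also fails if it takes over 61 s, if anything falls off the work surface, if the arm or the gripper's body presses on something with over 40 N, if the wrist force passes 120 N, or if a joint passes its speed limit or range.

## Working session

There is one attempt and no reset: what is moved stays moved. The work goes in short steps, Python scripts to look and compute and a tool call to move; the robot and the scene stay as the last step left them, time stands still between calls to the robot, and variables do not carry over. Pictures are saved under pics/ and viewed, at most 10 in all, crops included, and the job is handed in when it is done.

Besides the shell and the picture viewer there is one more tool, called after "Emit:" as name(argument=value, ...), one argument or row to a line, values as JSON. jog_arm: Moves the arm, as the interface text tells. Scaled input: -1 to 1 covers 0.025 m each way for a shift and 4 degrees each way for a turn. Its arguments: {"type":"object","properties":{"dr":{"type":"array","items":{"type":"array","items":{"type":"number"}}},"translation":{"type":"array","items":{"type":"array","items":{"type":"number"}}},"jaw":{"type":"array","items":{"type":"number"}},"squeeze":{"type":"number"}},"required":["dr","translation","jaw"]}

```bash
ls; mkdir -p pics; python3 - <<'E'
from workcell import manip, optics
import cv2,numpy as np,pickle
o=manip.get_obs();print({k:np.round(v,3) for k,v in o.items()})
d={}
for n in ["scene","top"]:
    c=optics.camera(n);d[n]=c
    print(n,np.round(c["mtx"],1).tolist(),np.round(-c["R"].T@c["t"],3),np.round(c["R"],2).tolist())
    cv2.imwrite(f"pics/{n}0.png",c["color"][:,:,::-1])
pickle.dump(d,open("c0.pkl","wb"))
a=[cv2.resize(d[n]["color"],(800,600)) for n in d]
for n,i in zip(d,a): cv2.imwrite(f"pics/{n}0b.png",i[:,:,::-1])
E
```

```text
pics
{'clock': np.float64(0.0), 'joint_pos': array([ 1.145,  0.333, -0.065,  1.461,  0.022,  1.35 , -0.088]), 'joint_velocities': array([ 0.   , -0.001,  0.002,  0.001, -0.   , -0.001, -0.   ]), 'tau': array([ 2.0000e-03, -6.2544e+01,  5.1000e-02, -3.9161e+01,  1.6000e-02,
        1.0000e-02,  0.0000e+00]), 'position': array([ 0.245, -0.575,  0.231]), 'ee_rot': array([ 0.98 ,  0.2  , -0.   , -0.001]), 'ft_force': array([-0.719,  0.599,  0.849]), 'torque': array([-0.035, -0.002,  0.024]), 'grasp_force': np.float64(0.0), 'grip_width': np.float64(1.0)}
scene [[452.8, 0.0, 252.1], [0.0, 452.8, 191.5], [0.0, 0.0, 1.0]] [0.104 0.513 0.741] [[-0.81, -0.59, -0.0], [-0.41, 0.57, -0.72], [0.42, -0.58, -0.7]]
top [[357.1, 0.0, 256.1], [0.0, 357.1, 190.2], [0.0, 0.0, 1.0]] [ 0.372 -0.02   0.905] [[0.02, -1.0, -0.01], [-0.99, -0.02, -0.16], [0.16, 0.01, -0.99]]
```

View pics/scene0b.png

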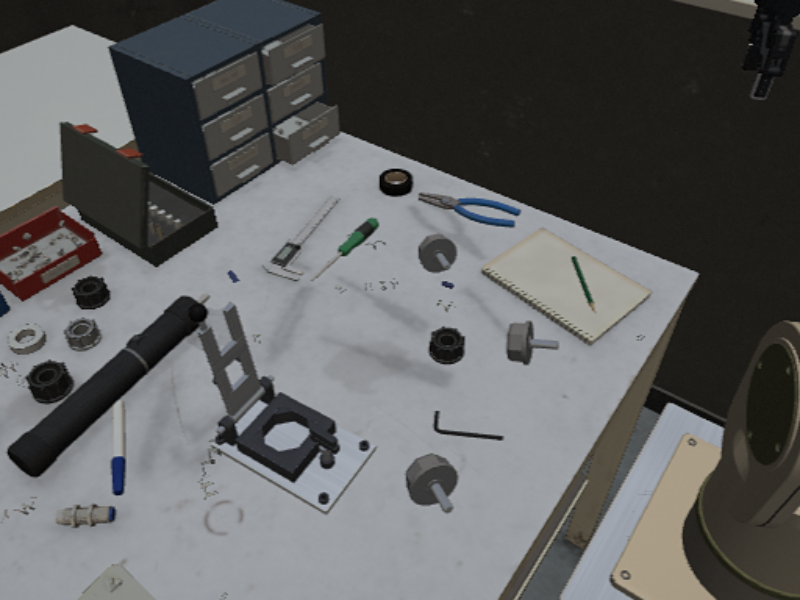

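View pics/top0b.png

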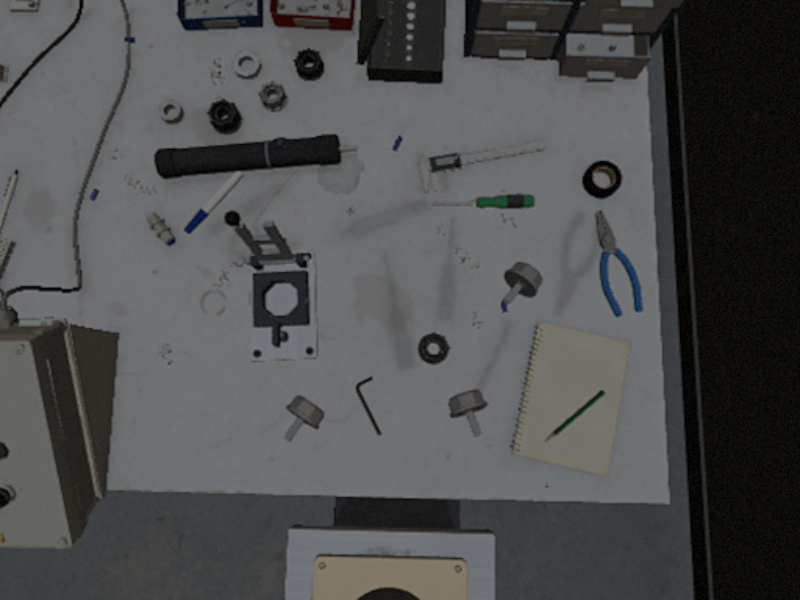

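The scene view (800x600) shows the jig with its nest at (287,433) and its leaf open. There are three cap look-alikes, at (437,252), (520,342) and (432,480). In the top view they are at (522,280), (467,405) and (305,412). The one at (522,280) is farthest from the base. I'll take closer crops next.

```bash
cat > h.py <<'E'
import numpy as np,cv2,pickle
from scipy.spatial.transform import Rotation as Rot
def ray(c,uv):
    d=np.linalg.inv(c["mtx"])@np.array([uv[0],uv[1],1.]);d=c["R"].T@d
    return -c["R"].T@c["t"],d/np.linalg.norm(d)
def plane(c,uv,z):
    o,d=ray(c,uv);return o+d*(z-o[2])/d[2]
def tri(c1,u1,c2,u2):
    A=[];b=[]
    for c,u in((c1,u1),(c2,u2)):
        o,d=ray(c,u);P=np.eye(3)-np.outer(d,d);A.append(P);b.append(P@o)
    A=np.vstack(A);b=np.hstack(b);x,r,_,_=np.linalg.lstsq(A,b,rcond=None);return x,np.sqrt(r.sum())
def proj(c,X):
    p=c["mtx"]@(c["R"]@np.asarray(X)+c["t"]);return p[:2]/p[2]
E
python3 - <<'E'
from h import *
d=pickle.load(open("c0.pkl","rb"))
def crop(n,x,y,w,h,s): # in 512 px
    return cv2.resize(d[n]["color"][y:y+h,x:x+w],None,fx=s,fy=s,interpolation=cv2.INTER_CUBIC)
T=[crop("top",310,160,50,50,8),crop("scene",255,140,50,50,8)]
J=[crop("top",140,130,80,60,5),crop("top",140,180,80,60,5)]
cv2.imwrite("pics/cap.png",np.clip(np.hstack(T)*1.5,0,255).astype(np.uint8)[:,:,::-1])
J=[crop("top",135,125,80,110,5),crop("scene",125,185,80,110,5)]
cv2.imwrite("pics/jig.png",np.clip(np.hstack(J)*1.6,0,255).astype(np.uint8)[:,:,::-1])
for n,u in(("a",(522,280)),("b",(467,405)),("c",(305,412))):
    X=plane(d["top"],np.array(u)*.64,.02);print(n,X.round(3),np.hypot(*X[:2]).round(3))
E
```

```text
a [ 0.543 -0.203  0.02 ] 0.579
b [ 0.343 -0.115  0.02 ] 0.362
c [0.327 0.137 0.02 ] 0.354
```

View pics/cap.png

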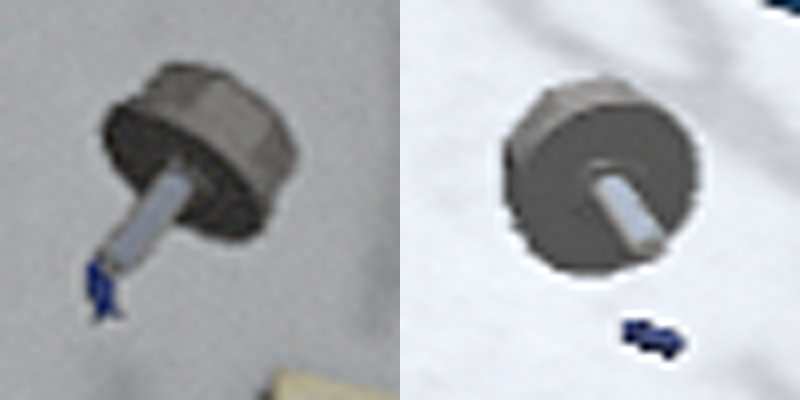

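View pics/jig.png

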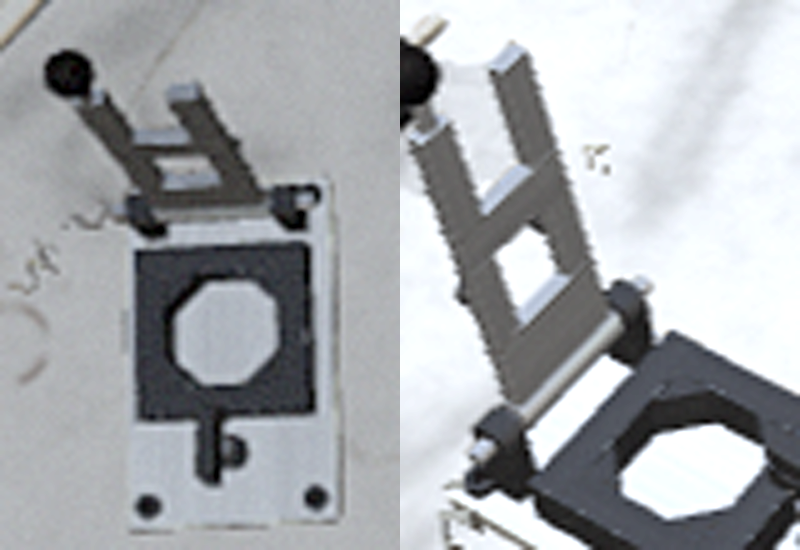

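The cap crop shows the pin tip at top (324,193) and scene (286.5,171), in 512-px image coordinates, and the flange centre at about top (332.5,181) and scene (280,163). The jig crop shows nest corners at crop (135,250), (305,243), (313,413) and (140,420), the wing at (210,447) lying along x, and the knob at (68,73).

```bash
python3 - <<'E'
from h import *
d=pickle.load(open("c0.pkl","rb"));T,S=d["top"],d["scene"]
tip,r=tri(T,(324,193.1),S,(286.7,170.8));print("tip",tip.round(4),r.round(4))
b,r=tri(T,(332.6,180.8),S,(280.3,162.3));print("base",b.round(4),r.round(4))
v=tip-b;print("len",np.linalg.norm(v),"elev",np.degrees(np.arcsin(v[2]/np.linalg.norm(v))),"az",np.degrees(np.arctan2(v[1],v[0])))
ct=lambda p:(p[0]/5+135,p[1]/5+125); cs=lambda p:((p[0]-400)/5+125,p[1]/5+185)
C=np.array([plane(T,ct(p),.032) for p in((135,250),(305,243),(313,413),(140,420))])
print("nest",C.round(4).tolist(),"ctr",C.mean(0).round(4),[np.linalg.norm(C[i]-C[i-1]).round(4) for i in range(4)])
e=[C[0]-C[3],C[1]-C[2]];print("az x",[np.degrees(np.arctan2(q[1],q[0])).round(2) for q in e],"y", [np.degrees(np.arctan2(q[1],q[0])).round(2)-90 for q in (C[0]-C[1],C[3]-C[2])])
print("base scr",[plane(T,ct(p),.01).round(4) for p in((148,506),(317,497))])
print("knob",tri(T,ct((68,73)),S,cs((412,70))))
print("wing",plane(T,ct((208,448)),.071))
# dark mask nest
g=cv2.cvtColor(T["color"],cv2.COLOR_RGB2GRAY);m=((g[172:210,158:202]<55)*255).astype(np.uint8)
cs_,_=cv2.findContours(m,cv2.RETR_EXTERNAL,cv2.CHAIN_APPROX_NONE);c=max(cs_,key=cv2.contourArea);print(cv2.minAreaRect(c),cv2.boundingRect(c))
# visible pocket floor
E
```

```text
tip [ 0.5036 -0.1745  0.0373] 0.001
base [ 0.5359 -0.197   0.0316] 0.0008
len 0.03974776622928357 elev 8.265078627186533 az 145.10886085857246
nest [[0.5426, 0.2285, 0.032], [0.5479, 0.1436, 0.032], [0.4627, 0.1355, 0.032], [0.4575, 0.2207, 0.032]] ctr [0.5027 0.1821 0.032 ] [np.float64(0.0855), np.float64(0.0851), np.float64(0.0856), np.float64(0.0853)]
az x [np.float64(5.26), np.float64(5.39)] y [np.float64(3.530000000000001), np.float64(3.510000000000005)]
base scr [array([0.4165, 0.22  , 0.01  ]), array([0.4228, 0.1354, 0.01  ])]
knob (array([0.57892755, 0.20857943, 0.21232045]), np.float64(0.0007822214889340981))
wing [0.44111002 0.17714358 0.071     ]
((21.17679214477539, 19.359115600585938), (35.21441650390625, 35.5297737121582), 86.98721313476562) (4, 1, 36, 37)
```

The measurements agree with the given sizes. The jig is at (0.503,0.182) with about 4.5° yaw, and the pin grip point is near (0.513,-0.181,0.037) with heading 145°. I'll write a planner that converts a target pose into rows.

```bash
cat >> h.py <<'E'
def pose(xaz,tilt,grasp,back=0.,depth=.019):
    """tool down, x azimuth xaz deg, then turned tilt deg about tool y; returns TCP"""
    R=Rot.from_matrix(np.array([[1,0,0],[0,-1,0],[0,0,-1.]]))
    R=Rot.from_euler('z',xaz,degrees=True)*R*Rot.from_euler('y',tilt,degrees=True)
    return np.asarray(grasp)+R.apply([0,0,depth-back]),R
def plan(p0,R0,p1,R1,n=None):
    w=(R0.inv()*R1).as_rotvec(degrees=True);dp=p1-p0
    if n is None:n=int(np.ceil(max(np.linalg.norm(w)/4,np.linalg.norm(dp)/.025)))
    print("n",n,"dr",(w/n/4).round(3).tolist())
    R=R0;print("tr",[ (( R0*Rot.from_rotvec(w*i/n,degrees=True)).inv().apply(dp/n)/.025).round(2).tolist() for i in range(n)])
def cur():
    from workcell import manip
    o=manip.get_obs();return np.array(o["position"]),Rot.from_quat(o["ee_rot"]),o
E
python3 - <<'E'
from h import *
p,R,o=cur()
p1,R1=pose(145,0,(.513,-.181,.037),back=.13)
print(p1);plan(p,R,p1,R1)
E
```

```text
[ 0.513 -0.181  0.148]
n 31 dr [-0.0, -0.001, -0.983]
tr [[0.52, -0.33, 0.11], [0.54, -0.3, 0.11], [0.56, -0.26, 0.11], [0.57, -0.22, 0.11], [0.59, -0.18, 0.11], [0.6, -0.14, 0.11], [0.61, -0.1, 0.11], [0.61, -0.05, 0.11], [0.61, -0.01, 0.11], [0.61, 0.03, 0.11], [0.61, 0.07, 0.11], [0.6, 0.11, 0.11], [0.59, 0.15, 0.11], [0.58, 0.19, 0.11], [0.57, 0.23, 0.11], [0.55, 0.27, 0.11], [0.53, 0.31, 0.11], [0.51, 0.35, 0.11], [0.48, 0.38, 0.11], [0.46, 0.41, 0.11], [0.43, 0.44, 0.11], [0.4, 0.47, 0.11], [0.36, 0.5, 0.11], [0.33, 0.52, 0.11], [0.29, 0.54, 0.11], [0.25, 0.56, 0.11], [0.21, 0.58, 0.11], [0.17, 0.59, 0.11], [0.13, 0.6, 0.11], [0.09, 0.61, 0.11], [0.05, 0.61, 0.11]]
```

Emit:
jog_arm(
  dr=[
    [0, 0, -1],
    [0, 0, -1],
    [0, 0, -1],
    [0, 0, -1],
    [0, 0, -1],
    [0, 0, -1],
    [0, 0, -1],
    [0, 0, -1],
    [0, 0, -1],
    [0, 0, -1],
  ],
  translation=[
    [0.52, -0.33, 0.1],
    [0.54, -0.3, 0.1],
    [0.56, -0.26, 0.1],
    [0.57, -0.22, 0.1],
    [0.59, -0.18, 0.1],
    [0.6, -0.14, 0.1],
    [0.61, -0.1, 0.1],
    [0.61, -0.05, 0.1],
    [0.61, 0, 0.1],
    [0.61, 0.03, 0.1],
  ],
  jaw=[0.5, 0.5, 0.5, 0.5, 0.5, 0.5, 0.5, 0.5, 0.5, 0.5],
)

```text
clock: 1.1
position: [0.3312, -0.447, 0.2059]
ee_rot: [0.852, 0.524, -0.0, -0.0]
ft_force: [0.1, -0.2, 0.8]
grip_width: 0.501
grasp_force: 0.0
```

Emit:
jog_arm(
  dr=[
    [0, 0, -1],
    [0, 0, -1],
    [0, 0, -1],
    [0, 0, -1],
    [0, 0, -1],
    [0, 0, -1],
    [0, 0, -1],
    [0, 0, -1],
    [0, 0, -1],
    [0, 0, -1],
  ],
  translation=[
    [0.61, 0.07, 0.1],
    [0.6, 0.11, 0.1],
    [0.59, 0.15, 0.1],
    [0.58, 0.19, 0.1],
    [0.57, 0.23, 0.1],
    [0.55, 0.27, 0.1],
    [0.53, 0.31, 0.1],
    [0.51, 0.35, 0.1],
    [0.48, 0.38, 0.1],
    [0.46, 0.41, 0.1],
  ],
  jaw=[0.5, 0.5, 0.5, 0.5, 0.5, 0.5, 0.5, 0.5, 0.5, 0.5],
)

```text
clock: 2.1
position: [0.415, -0.3187, 0.1809]
ee_rot: [0.621, 0.784, -0.0, -0.0]
ft_force: [0.5, -0.3, 0.2]
grip_width: 0.498
grasp_force: 0.0
```

Emit:
jog_arm(
  dr=[
    [0, 0, -1],
    [0, 0, -1],
    [0, 0, -1],
    [0, 0, -1],
    [0, 0, -1],
    [0, 0, -1],
    [0, 0, -1],
    [0, 0, -1],
    [0, 0, -1],
    [0, 0, -1],
  ],
  translation=[
    [0.43, 0.44, 0.1],
    [0.4, 0.47, 0.1],
    [0.36, 0.5, 0.1],
    [0.33, 0.52, 0.1],
    [0.29, 0.54, 0.1],
    [0.25, 0.56, 0.1],
    [0.21, 0.58, 0.1],
    [0.17, 0.59, 0.1],
    [0.13, 0.6, 0.1],
    [0.09, 0.61, 0.1],
  ],
  jaw=[0.5, 0.5, 0.5, 0.5, 0.5, 0.5, 0.5, 0.5, 0.5, 0.5],
)

```text
clock: 3.1
position: [0.4981, -0.1894, 0.1559]
ee_rot: [0.315, 0.949, -0.0, -0.0]
ft_force: [0.0, 0.3, 0.0]
grip_width: 0.498
grasp_force: 0.0
```

Emit:
jog_arm(
  dr=[
    [0, -1, 0],
    [0, -1, 0],
    [0, -1, 0],
    [0, -1, 0],
    [0, -1, 0],
    [0, -1, 0],
    [0, -1, 0],
    [0, -1, 0],
    [0, -1, 0],
    [0, -1, 0],
  ],
  translation=[
    [0, 0, 0],
    [0, 0, 0],
    [0, 0, 0],
    [0, 0, 0],
    [0, 0, 0],
    [0, 0, 0],
    [0, 0, 0],
    [0, 0, 0],
    [0, 0, 0],
    [0, 0, 0],
  ],
  jaw=[0.5, 0.5, 0.5, 0.5, 0.5, 0.5, 0.5, 0.5, 0.5, 0.5],
)

```text
clock: 4.1
position: [0.4979, -0.1896, 0.1563]
ee_rot: [0.297, 0.891, -0.108, 0.326]
ft_force: [1.2, -2.3, 0.2]
grip_width: 0.499
grasp_force: 0.0
```

```bash
python3 - <<'E'
from h import *
from workcell import optics
p,R,o=cur();print(p.round(4),R.as_matrix().round(3).tolist(),np.round(o["joint_pos"],2),o["clock"])
a=[optics.camera(n) for n in("top","wrist")];pickle.dump(a,open("c1.pkl","wb"))
i=np.hstack([a[0]["color"][120:290,220:400].repeat(2,0).repeat(2,1)[:340],cv2.resize(a[1]["color"],(440,330)) if 0 else cv2.copyMakeBorder(cv2.resize(a[1]["color"],(440,330)),0,10,0,0,0)])
cv2.imwrite("pics/p1.png",np.clip(i*1.4,0,255).astype(np.uint8)[:,:,::-1])
E
```

```text
[ 0.4979 -0.1896  0.1563] [[-0.611, 0.6, 0.516], [0.459, 0.8, -0.387], [-0.645, 0.0, -0.764]] [ 0.85 -0.18 -0.75  2.32  0.63  0.41  0.49] 4.1
```

View pics/p1.png

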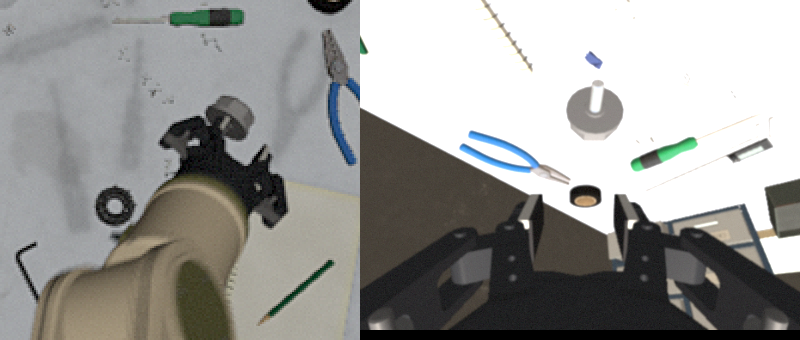

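Tilting to 40° works. The wrist view shows the cap ahead with its pin tip near wrist px (277,98) and the flange centre near (273,128), and the jaws aligned with it. I'll check the predicted cap axis against this view.

```bash
python3 - <<'E'
from h import *
d=pickle.load(open("c0.pkl","rb"));T,S=d["top"],d["scene"];W=pickle.load(open("c1.pkl","rb"))[1]
# flange/pin masks in wrist view: saturated-bright pin vs grey flange
g=W["color"].astype(int)[70:180,220:330];gr=g.mean(2)
for nm,m in(("flange",(gr>60)&(gr<150)),):
    m=cv2.morphologyEx(m.astype(np.uint8),cv2.MORPH_OPEN,np.ones((3,3)))
    n,l,s,c=cv2.connectedComponentsWithStats(m);k=1+np.argmax(s[1:,4]);print(nm,s[k]+[220,70,0,0,0],c[k]+[220,70])
az=145;
for G in((.513,-.181,.037),):
  for az in (141,145,149):
    e=np.radians(14);pv=np.array([np.cos(e)*np.cos(np.radians(az)),np.cos(e)*np.sin(np.radians(az)),np.sin(e)])
    f=lambda s:np.array(G)+pv*(s-.053)
    print(az,[[proj(c,f(s)).round(1).tolist() for s in(.026,.064)] for c in(T,S,W)])
i=cv2.resize(W["color"][70:170,220:340],(600,500),interpolation=cv2.INTER_CUBIC)
cv2.imwrite("pics/w1.png",i[:,:,::-1])
E
```

```text
flange [ 240  101   66   60 2741] [272.0937614 131.326888 ]
141 [[[332.8, 182.1], [324.2, 192.8]], [[281.0, 162.9], [286.0, 169.9]], [[270.6, 127.0], [275.1, 98.7]]]
145 [[[332.2, 181.6], [324.5, 193.0]], [[280.3, 163.1], [286.3, 169.8]], [[272.7, 127.0], [274.1, 98.7]]]
149 [[[331.6, 181.2], [324.7, 193.1]], [[279.6, 163.2], [286.6, 169.7]], [[274.8, 126.9], [273.2, 98.7]]]
```

View pics/w1.png

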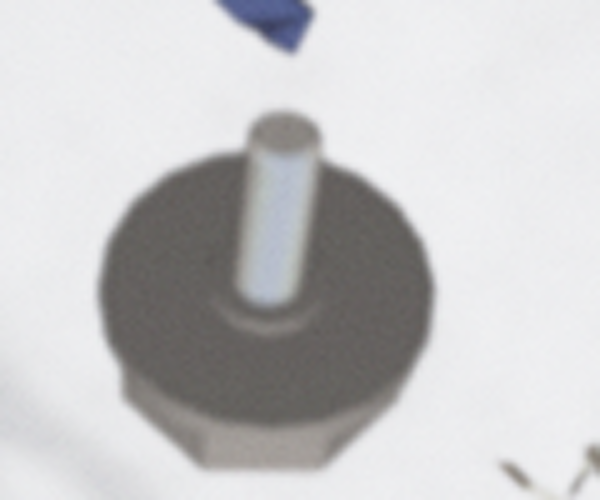

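The crop shows the tip centre at wrist (277,96.4), the flange centre at (273.4,127.0), and the plug resting on a flat.

```bash
python3 - <<'E'
from h import *
d=pickle.load(open("c0.pkl","rb"));T,S=d["top"],d["scene"];W=pickle.load(open("c1.pkl","rb"))[1]
print(tri(T,(324,193.1),W,(277,96.4)),tri(T,(332.6,181),W,(273.4,127)))
a=plane(W,(277,96.4),.0397);b=plane(W,(273.4,127),.0306);v=a-b
print(a,b,np.linalg.norm(v),np.degrees(np.arctan2(v[1],v[0])))
p,R,o=cur()
az=143
a2=(a+np.array([.5036,-.1745,.0397]))/2
G=a2-.011*np.array([.97*np.cos(np.radians(az)),.97*np.sin(np.radians(az)),.242]);print("G",G)
p1,R1=pose(az,-48,G,back=.04);print(p1);plan(p,R,p1,R1)
p2,R2=pose(az,-48,G);plan(p1,R1,p2,R2)
E
```

```text
(array([ 0.50429905, -0.17319954,  0.03862269]), np.float64(0.0011201671279579895)) (array([ 0.53672348, -0.19710266,  0.02798693]), np.float64(0.0005429626842322574))
[ 0.50381489 -0.17202724  0.0397    ] [ 0.53478007 -0.19547707  0.0306    ] 0.039894194870410675 142.86348200343645
G [ 0.51222889 -0.17968499  0.037038  ]
[ 0.49976535 -0.17029304  0.05108974]
n 5 dr [-0.0, -0.401, 0.009]
tr [[0.59, 0.14, 0.59], [0.6, 0.14, 0.57], [0.62, 0.14, 0.56], [0.64, 0.14, 0.54], [0.65, 0.14, 0.52]]
n 2 dr [0.0, 0.0, 0.0]
tr [[0.0, 0.0, 0.8], [0.0, 0.0, 0.8]]
```

Emit:
jog_arm(
  dr=[
    [0, -0.4, 0],
    [0, -0.4, 0],
    [0, -0.4, 0],
    [0, -0.4, 0],
    [0, -0.4, 0],
    [0, 0, 0],
  ],
  translation=[
    [0.59, 0.14, 0.59],
    [0.6, 0.14, 0.57],
    [0.62, 0.14, 0.56],
    [0.64, 0.14, 0.54],
    [0.65, 0.14, 0.52],
    [0, 0, 0],
  ],
  jaw=[0.5, 0.5, 0.5, 0.5, 0.5, 0.5],
)

```text
clock: 4.8
position: [0.4887, -0.1819, 0.0642]
ee_rot: [0.291, 0.885, -0.136, 0.336]
ft_force: [-0.9, 0.6, -1.0]
grip_width: 0.502
grasp_force: 0.0
```

```bash
python3 - <<'E'
from h import *
p,R,o=cur();print(p.round(4),R.as_matrix().round(3).tolist(),np.round(o["joint_pos"],2),o["clock"])
G=(.5122,-.1797,.037);p2,R2=pose(143,-48,G);plan(p,R,p2,R2)
E
```

```text
[ 0.4887 -0.1819  0.0642] [[-0.604, 0.607, 0.516], [0.424, 0.793, -0.437], [-0.675, -0.045, -0.736]] [ 1.26  0.21 -1.3   2.41  1.57  0.63 -0.38] 4.8
n 3 dr [-0.177, -0.459, 0.129]
tr [[0.04, 0.24, 0.67], [0.07, 0.23, 0.67], [0.09, 0.22, 0.67]]
```

```bash
python3 - <<'E'
from h import *
p,R,o=cur()
G=(.5122,-.1797,.037);p2,R2=pose(143,-42,G);print(p2);plan(p,R,p2,R2,4)
E
```

```text
[ 0.52235344 -0.18735116  0.02288025]
n 4 dr [-0.138, 0.031, 0.089]
tr [[0.05, 0.18, 0.5], [0.05, 0.17, 0.5], [0.05, 0.17, 0.51], [0.05, 0.16, 0.51]]
```

Emit:
jog_arm(
  dr=[
    [-0.14, 0.03, 0.09],
    [-0.14, 0.03, 0.09],
    [-0.14, 0.03, 0.09],
    [-0.14, 0.03, 0.09],
    [0, 0, 0],
  ],
  translation=[
    [0.05, 0.18, 0.5],
    [0.05, 0.17, 0.5],
    [0.05, 0.17, 0.5],
    [0.05, 0.16, 0.5],
    [0, 0, 0],
  ],
  jaw=[0.5, 0.5, 0.5, 0.5, 0.5],
)

```text
clock: 5.3
position: [0.5242, -0.1905, 0.0279]
ee_rot: [0.294, 0.884, -0.118, 0.344]
ft_force: [-0.3, -0.7, 0.7]
grip_width: 0.501
grasp_force: 0.0
```

```bash
python3 - <<'E'
from h import *
p,R,o=cur();print(p.round(4),R.as_matrix().round(3).tolist(),np.round(o["joint_pos"],2),np.round(o["ft_force"],1))
print("grasp pt",p-R.apply([0,0,.019]))
G=(.5122,-.1797,.037);p2,R2=pose(143,-42,G);plan(p,R,p2,R2,1)
from workcell import optics
c=optics.camera("wrist");cv2.imwrite("pics/w2.png",c["color"][:,:,::-1])
E
```

```text
[ 0.5242 -0.1905  0.0279] [[-0.591, 0.602, 0.538], [0.439, 0.799, -0.411], [-0.677, -0.006, -0.736]] [ 1.13  0.44 -1.15  2.36  1.81  0.75 -0.5 ] [-0.3 -0.7  0.7]
grasp pt [ 0.51394857 -0.18267029  0.04189804]
n 1 dr [-0.064, 0.148, 0.065]
tr [[0.23, 0.06, 0.06]]
```

View pics/w2.png

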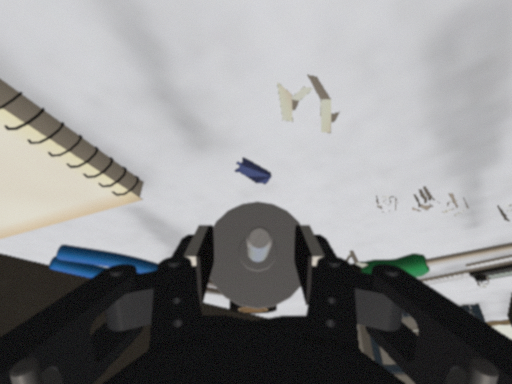

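The wrist view shows the pin at (258,245), centred between the fingers. I'll close on it now.

Emit:
jog_arm(
  dr=[
    [0, 0, 0],
    [0, 0, 0],
    [0, 0, 0],
    [0, 0, 0],
    [0, 0, 0],
    [0, 0, 0],
  ],
  translation=[
    [0.23, 0.06, 0.06],
    [0, 0, 0],
    [0, 0, 0],
    [0, 0, 0],
    [0, 0, 0],
    [0, 0, 0],
  ],
  jaw=[0.5, 0, 0, 0, 0, 0],
  squeeze=70,
)

```text
clock: 5.95
position: [0.5223, -0.1858, 0.0231]
ee_rot: [0.294, 0.884, -0.117, 0.345]
ft_force: [-2.8, 1.3, 4.8]
grip_width: 0.11
grasp_force: 68.6
```

```bash
python3 - <<'E'
from h import *
p,R,o=cur();print(p.round(4),R.as_matrix().round(3).tolist(),np.round(o["joint_pos"],2),np.round(o["ft_force"],1),o["grip_width"],o["grasp_force"])
# lift straight 60mm
p2=p+[0,0,.08];plan(p,R,p2,R,4)
# then turn to tilt +34 (cap upright) leaving yaw
p3,R3=pose(143,34,(0,0,0));plan(p2,R,p2,R3)
E
```

```text
[ 0.5223 -0.1858  0.0231] [[-0.59, 0.6, 0.541], [0.439, 0.8, -0.409], [-0.678, -0.004, -0.735]] [ 1.12  0.46 -1.15  2.36  1.83  0.77 -0.52] [-2.8  1.3  4.8] 0.10992140984072493 68.60042452812195
n 4 dr [0.0, 0.0, 0.0]
tr [[-0.54, -0.0, -0.59], [-0.54, -0.0, -0.59], [-0.54, -0.0, -0.59], [-0.54, -0.0, -0.59]]
n 20 dr [-0.003, 0.959, 0.002]
tr [[0.0, 0.0, 0.0], [0.0, 0.0, 0.0], [0.0, 0.0, 0.0], [0.0, 0.0, 0.0], [0.0, 0.0, 0.0], [0.0, 0.0, 0.0], [0.0, 0.0, 0.0], [0.0, 0.0, 0.0], [0.0, 0.0, 0.0], [0.0, 0.0, 0.0], [0.0, 0.0, 0.0], [0.0, 0.0, 0.0], [0.0, 0.0, 0.0], [0.0, 0.0, 0.0], [0.0, 0.0, 0.0], [0.0, 0.0, 0.0], [0.0, 0.0, 0.0], [0.0, 0.0, 0.0], [0.0, 0.0, 0.0], [0.0, 0.0, 0.0]]
```

Emit:
jog_arm(
  dr=[
    [0, 0, 0],
    [0, 0, 0],
    [0, 0, 0],
    [0, 0, 0],
    [0, 0.95, 0],
    [0, 0.95, 0],
    [0, 0.95, 0],
    [0, 0.95, 0],
    [0, 0.95, 0],
    [0, 0.95, 0],
  ],
  translation=[
    [-0.54, 0, -0.59],
    [-0.54, 0, -0.59],
    [-0.54, 0, -0.59],
    [-0.54, 0, -0.59],
    [0, 0, 0],
    [0, 0, 0],
    [0, 0, 0],
    [0, 0, 0],
    [0, 0, 0],
    [0, 0, 0],
  ],
  jaw=[0, 0, 0, 0, 0, 0, 0, 0, 0, 0],
)

```text
clock: 6.95
position: [0.5218, -0.1854, 0.1026]
ee_rot: [0.311, 0.935, -0.056, 0.161]
ft_force: [-0.0, -0.1, -1.0]
grip_width: 0.115
grasp_force: 68.3
```

Emit:
jog_arm(
  dr=[
    [0, 0.95, 0],
    [0, 0.95, 0],
    [0, 0.95, 0],
    [0, 0.95, 0],
    [0, 0.95, 0],
    [0, 0.95, 0],
    [0, 0.95, 0],
    [0, 0.95, 0],
    [0, 0.95, 0],
    [0, 0.95, 0],
  ],
  translation=[
    [0, 0, 0],
    [0, 0, 0],
    [0, 0, 0],
    [0, 0, 0],
    [0, 0, 0],
    [0, 0, 0],
    [0, 0, 0],
    [0, 0, 0],
    [0, 0, 0],
    [0, 0, 0],
  ],
  jaw=[0, 0, 0, 0, 0, 0, 0, 0, 0, 0],
)

```text
clock: 7.95
position: [0.5221, -0.1855, 0.1024]
ee_rot: [0.313, 0.936, 0.049, -0.152]
ft_force: [0.2, 0.4, -0.7]
grip_width: 0.111
grasp_force: 68.3
```

```bash
python3 - <<'E'
from h import *
from workcell import optics
p,R,o=cur();print(p.round(4),R.as_matrix().round(3).tolist(),np.round(o["joint_pos"],2),np.round(o["ft_force"],1),o["grip_width"],o["grasp_force"])
a=[optics.camera(n) for n in("scene","wrist","top")];pickle.dump(a,open("c2.pkl","wb"))
g=proj(a[0],p-R.apply([0,0,.019]));print(g)
u,v=g.astype(int);i=a[0]["color"][max(0,v-60):v+90,u-75:u+75]
i=np.hstack([cv2.resize(i,(400,400)),cv2.resize(a[1]["color"],(400,400))])
cv2.imwrite("pics/p2.png",np.clip(i*1.4,0,255).astype(np.uint8)[:,:,::-1])
E
```

```text
[ 0.5221 -0.1855  0.1024] [[-0.759, 0.6, -0.254], [0.571, 0.8, 0.186], [0.315, -0.004, -0.949]] [ 1.08  0.84 -1.18  1.48  0.56  1.57  0.8 ] [ 0.2  0.4 -0.7] 0.11121826583229458 68.30548167228699
[283.07426438 135.56148708]
```

View pics/p2.png

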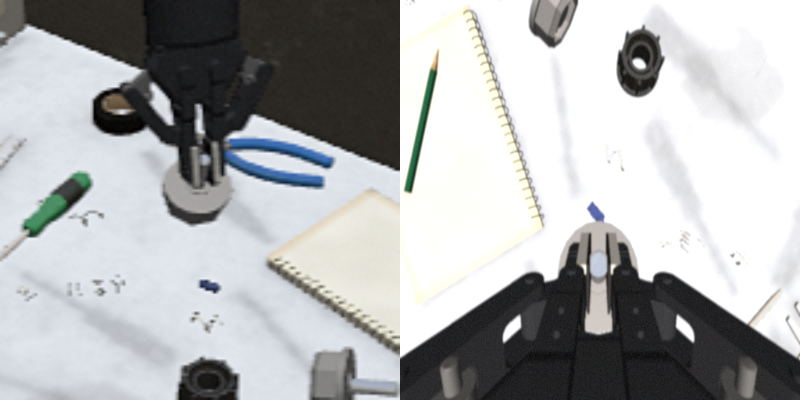

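The cap is held plug-down and still needs about 15° to be upright. The picture shows the pin in the pads at wrist (598,265). I'll carry it to hover over the pocket with tool x along the jig's y (az 94.5°), so the gripper body stays clear of the leaf.

```bash
python3 - <<'E'
from h import *
p,R,o=cur()
p1,R1=pose(94.5,33.3,(.5027,.1821,.165));print(p1);plan(p,R,p1,R1,20)
E
```

```text
[0.50188156 0.19249928 0.14911966]
n 20 dr [-0.266, 0.178, 0.548]
tr [[0.49, 0.58, 0.06], [0.51, 0.56, 0.08], [0.53, 0.54, 0.09], [0.55, 0.51, 0.11], [0.57, 0.49, 0.13], [0.59, 0.47, 0.14], [0.6, 0.44, 0.16], [0.62, 0.41, 0.17], [0.63, 0.39, 0.19], [0.64, 0.36, 0.2], [0.65, 0.33, 0.22], [0.66, 0.3, 0.23], [0.67, 0.27, 0.25], [0.68, 0.24, 0.26], [0.68, 0.21, 0.27], [0.68, 0.18, 0.28], [0.69, 0.15, 0.3], [0.69, 0.12, 0.31], [0.69, 0.08, 0.32], [0.69, 0.05, 0.33]]
```

Emit:
jog_arm(
  dr=[
    [-0.266, 0.178, 0.548],
    [-0.266, 0.178, 0.548],
    [-0.266, 0.178, 0.548],
    [-0.266, 0.178, 0.548],
    [-0.266, 0.178, 0.548],
    [-0.266, 0.178, 0.548],
    [-0.266, 0.178, 0.548],
    [-0.266, 0.178, 0.548],
    [-0.266, 0.178, 0.548],
    [-0.266, 0.178, 0.548],
  ],
  translation=[
    [0.49, 0.58, 0.06],
    [0.51, 0.56, 0.08],
    [0.53, 0.54, 0.09],
    [0.55, 0.51, 0.11],
    [0.57, 0.49, 0.13],
    [0.59, 0.47, 0.14],
    [0.6, 0.44, 0.16],
    [0.62, 0.41, 0.17],
    [0.63, 0.39, 0.19],
    [0.64, 0.36, 0.2],
  ],
  jaw=[0, 0, 0, 0, 0, 0, 0, 0, 0, 0],
)

```text
clock: 9.1
position: [0.5114, 0.0044, 0.1264]
ee_rot: [0.494, 0.841, 0.124, -0.184]
ft_force: [0.4, -0.2, -0.8]
grip_width: 0.115
grasp_force: 68.3
```

Emit:
jog_arm(
  dr=[
    [-0.266, 0.178, 0.548],
    [-0.266, 0.178, 0.548],
    [-0.266, 0.178, 0.548],
    [-0.266, 0.178, 0.548],
    [-0.266, 0.178, 0.548],
    [-0.266, 0.178, 0.548],
    [-0.266, 0.178, 0.548],
    [-0.266, 0.178, 0.548],
    [-0.266, 0.178, 0.548],
    [-0.266, 0.178, 0.548],
    [0, 0, 0],
  ],
  translation=[
    [0.65, 0.33, 0.22],
    [0.66, 0.3, 0.23],
    [0.67, 0.27, 0.25],
    [0.68, 0.24, 0.26],
    [0.68, 0.21, 0.27],
    [0.68, 0.18, 0.28],
    [0.69, 0.15, 0.3],
    [0.69, 0.12, 0.31],
    [0.69, 0.08, 0.32],
    [0.69, 0.05, 0.33],
    [0, 0, 0],
  ],
  jaw=[0, 0, 0, 0, 0, 0, 0, 0, 0, 0, 0],
)

```text
schema error: expected 1 to 10 rows
```

```bash
python3 - <<'E'
from h import *
p,R,o=cur();print(p.round(4),R.as_matrix().round(3).tolist(),np.round(o["joint_pos"],2),np.round(o["ft_force"],1),o["grip_width"],o["grasp_force"])
p1,R1=pose(94.5,33.3,(.5027,.1821,.165));print(p1);plan(p,R,p1,R1)
E
```

```text
[0.5114 0.0044 0.1264] [[-0.444, 0.876, -0.187], [0.785, 0.481, 0.39], [0.431, 0.026, -0.902]] [ 1.05  0.74 -1.25  1.67  0.28  1.35  0.27] [ 0.4 -0.2 -0.8] 0.11474901423423335 68.31783056259155
[0.50188156 0.19249928 0.14911966]
n 8 dr [-0.332, 0.228, 0.684]
tr [[0.81, 0.41, 0.27], [0.82, 0.37, 0.29], [0.83, 0.32, 0.32], [0.84, 0.27, 0.34], [0.85, 0.23, 0.36], [0.85, 0.18, 0.37], [0.85, 0.13, 0.39], [0.85, 0.08, 0.41]]
```

Emit:
jog_arm(
  dr=[
    [-0.33, 0.23, 0.68],
    [-0.33, 0.23, 0.68],
    [-0.33, 0.23, 0.68],
    [-0.33, 0.23, 0.68],
    [-0.33, 0.23, 0.68],
    [-0.33, 0.23, 0.68],
    [-0.33, 0.23, 0.68],
    [-0.33, 0.23, 0.68],
    [0, 0, 0],
  ],
  translation=[
    [0.81, 0.41, 0.27],
    [0.82, 0.37, 0.29],
    [0.83, 0.32, 0.32],
    [0.84, 0.27, 0.34],
    [0.85, 0.23, 0.36],
    [0.85, 0.18, 0.37],
    [0.85, 0.13, 0.39],
    [0.85, 0.08, 0.41],
    [0, 0, 0],
  ],
  jaw=[0, 0, 0, 0, 0, 0, 0, 0, 0],
)

```text
clock: 10.0
position: [0.5, 0.194, 0.1492]
ee_rot: [0.648, 0.706, 0.194, -0.211]
ft_force: [0.6, -0.1, -1.7]
grip_width: 0.112
grasp_force: 68.4
```

```bash
python3 - <<'E'
from h import *
from workcell import optics
p,R,o=cur();print(p.round(4),R.as_matrix().round(3).tolist(),np.round(o["joint_pos"],2),np.round(o["ft_force"],1),o["grip_width"],o["grasp_force"])
p1,R1=pose(94.5,33.3,(.5027,.1821,.165));plan(p,R,p1,R1)
a=[optics.camera(n) for n in("scene","top","wrist")];pickle.dump(a,open("c3.pkl","wb"))
G=p-R.apply([0,0,.019])
P=[]
for c in a[:2]:
    u,v=(proj(c,G-[0,0,.03])).astype(int);print(u,v)
    P.append(cv2.resize(c["color"][v-40:v+60,u-50:u+50],(400,400),interpolation=cv2.INTER_CUBIC))
cv2.imwrite("pics/p3.png",np.clip(np.hstack(P)*1.6,0,255).astype(np.uint8)[:,:,::-1])
E
```

```text
[0.5    0.194  0.1492] [[-0.071, 0.996, -0.047], [0.832, 0.085, 0.548], [0.55, -0.0, -0.835]] [ 0.97  0.61 -1.33  1.86  0.02  1.   -0.2 ] [ 0.6 -0.1 -1.7] 0.11206668058004877 68.36007356643677
n 1 dr [-0.056, -0.011, 0.078]
tr [[-0.06, 0.07, -0.03]]
177 240
168 184
```

View pics/p3.png

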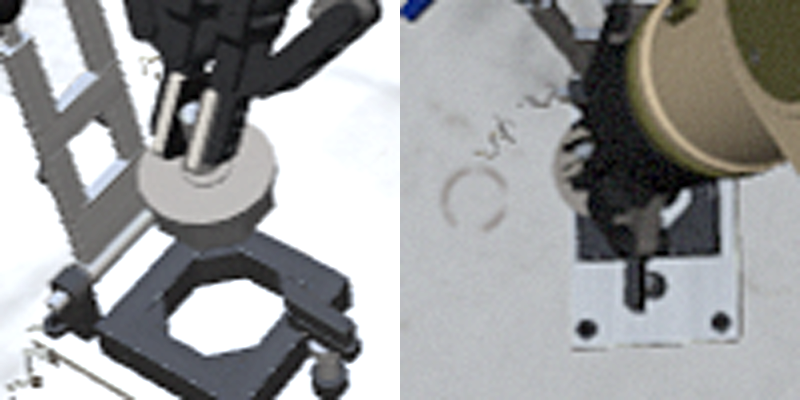

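The scene crop shows the cap upright above the pocket, with flange edges at crop (137,175), (277,172) and (207,225). I'll compare that with the predicted outline for an upright cap.

```bash
python3 - <<'E'
from h import *
a=pickle.load(open("c3.pkl","rb"));c=a[0]
p,R,o=cur();G=p-R.apply([0,0,.019]);print("G",G)
for tilt in(-4,0,4):
    dR=R*Rot.from_euler('y',tilt,degrees=True)*Rot.from_euler('y',-33.4,degrees=True)
    ax=-dR.as_matrix()[:,2];F=G-.027*ax
    t=np.linspace(0,2*np.pi,73);e=dR.as_matrix()
    q=np.array([proj(c,F+.03*(np.cos(k)*e[:,0]+np.sin(k)*e[:,1])) for k in t])
    q=(q-[127,200])*4
    print(tilt,ax.round(3),"L",q[q[:,0].argmin()].round(0),"R",q[q[:,0].argmax()].round(0),"B",q[q[:,1].argmax()].round(0),"T",q[q[:,1].argmin()].round(0),
     "tip",((proj(c,G+.011*ax)-[127,200])*4).round(0))
for z in(.032,):
  print("pocket",((proj(c,(.5027,.1821,z))-[127,200])*4).round(0))
# tip measured in crop ~ (190,112)
E
```

```text
G [0.50299751 0.18010336 0.16463711]
-4 [-0.006  0.071  0.997] L [138. 160.] R [277. 144.] B [199. 207.] T [216.  95.] tip [193.  95.]
0 [0.    0.002 1.   ] L [135. 161.] R [275. 149.] B [195. 208.] T [214. 100.] tip [195.  94.]
4 [ 0.006 -0.068  0.998] L [132. 162.] R [273. 154.] B [198. 208.] T [206. 106.] tip [196.  93.]
pocket [228. 300.]
```

```bash
python3 - <<'E'
from h import *
a=pickle.load(open("c3.pkl","rb"));c=a[0];g=cv2.cvtColor(c["color"],cv2.COLOR_RGB2GRAY)
print("cols 158..200 step 1 rows")
for v in range(228,264): print(v,g[v,156:202:2].tolist())
E
```

```text
cols 158..200 step 1 rows
228 [67, 68, 89, 170, 142, 45, 137, 36, 105, 136, 69, 134, 53, 27, 24, 36, 80, 175, 170, 171, 172, 170, 168]
229 [67, 68, 76, 170, 124, 67, 134, 9, 100, 139, 84, 127, 52, 31, 24, 27, 93, 174, 168, 171, 171, 171, 167]
230 [71, 69, 63, 173, 107, 81, 126, 12, 60, 122, 88, 119, 47, 29, 20, 14, 90, 168, 171, 171, 172, 171, 170]
231 [73, 68, 66, 138, 92, 92, 117, 10, 36, 57, 113, 118, 38, 30, 18, 9, 79, 135, 171, 170, 171, 172, 171]
232 [69, 68, 69, 130, 109, 102, 115, 10, 25, 55, 124, 107, 34, 31, 17, 25, 107, 115, 150, 170, 172, 173, 172]
233 [67, 67, 67, 123, 109, 116, 100, 8, 17, 57, 136, 97, 28, 33, 14, 9, 114, 117, 124, 172, 172, 173, 171]
234 [68, 69, 67, 81, 164, 135, 88, 8, 17, 56, 135, 72, 28, 26, 17, 20, 122, 116, 115, 161, 173, 172, 173]
235 [64, 68, 68, 90, 163, 132, 48, 13, 9, 73, 135, 60, 35, 27, 14, 37, 121, 118, 116, 143, 172, 172, 173]
236 [61, 69, 66, 66, 137, 136, 36, 9, 8, 79, 130, 53, 28, 30, 26, 58, 120, 118, 118, 123, 173, 171, 172]
237 [59, 74, 66, 76, 112, 115, 13, 9, 6, 92, 125, 48, 29, 21, 37, 77, 119, 118, 117, 116, 174, 172, 170]
238 
[... 2161 characters left out ...]
 40, 45, 45, 47, 49, 50, 47, 47, 50, 50, 44, 59, 167, 176, 174, 173, 173]
258 [79, 136, 105, 78, 188, 184, 107, 42, 47, 48, 51, 51, 49, 50, 49, 52, 47, 51, 61, 161, 177, 173, 171]
259 [115, 126, 76, 145, 185, 183, 185, 110, 46, 48, 50, 51, 50, 52, 50, 51, 49, 57, 51, 61, 162, 176, 172]
260 [135, 107, 80, 184, 181, 182, 188, 102, 50, 46, 49, 50, 49, 50, 49, 48, 53, 57, 55, 52, 60, 161, 174]
261 [127, 77, 144, 181, 177, 182, 167, 50, 57, 50, 49, 49, 47, 49, 46, 59, 58, 58, 57, 55, 51, 60, 159]
262 [107, 82, 185, 179, 179, 181, 95, 55, 57, 59, 52, 48, 55, 59, 58, 60, 58, 57, 60, 57, 55, 56, 62]
263 [78, 145, 182, 179, 181, 175, 46, 57, 58, 59, 72, 58, 58, 55, 43, 32, 57, 59, 58, 59, 56, 54, 54]
```

```bash
python3 - <<'E'
from h import *
c=pickle.load(open("c3.pkl","rb"))[0]
m=np.array([(190.5,231),(192,232.7),(193.6,234.5),(194.8,236.5),(195.8,238.7),(196.7,241.5),(195.9,244),(194.7,245),(193.4,247),(191.9,249),(190.2,250.5),(188,252.2),(185.5,253.5),(182,254.8),(177,255.6),(170,254.6),(166.5,252.9),(164.2,251),(162.6,249),(161.8,247.2),(161.3,244)],np.float32)
print("fit",cv2.fitEllipse(m))
from scipy.optimize import least_squares
p,R,o=cur();G=p-R.apply([0,0,.019])
def circ(x):
    Rx=Rot.from_rotvec([x[3],x[4],0]).as_matrix();F=G+[0,0,-.027]+x[:3]
    return np.array([proj(c,F+.03*(np.cos(k)*Rx[:,0]+np.sin(k)*Rx[:,1])) for k in np.linspace(0,2*np.pi,181)])
def pred(F):
    return cv2.fitEllipse(circ(F).astype(np.float32))
print("upright",pred(np.zeros(5)))
for z in(-.005,-.008): print(z,pred(np.array([0,0,z,0,0])))
for r in((.1,0),(-.1,0),(0,.1),(0,-.1)): print(r,pred(np.array([0,0,-.005,*r])))
E
```

```text
fit ((178.68194580078125, 242.30685424804688), (25.686033248901367, 35.19260787963867), 75.83955383300781)
upright ((178.22616577148438, 238.5349884033203), (26.405851364135742, 35.3221435546875), 78.23118591308594)
-0.005 ((178.5582733154297, 240.39083862304688), (26.387910842895508, 35.165916442871094), 78.12065124511719)
-0.008 ((178.75611877441406, 241.49644470214844), (26.376773834228516, 35.072872161865234), 78.05375671386719)
(0.1, 0) ((178.5247802734375, 240.38987731933594), (24.856088638305664, 35.11247634887695), 84.41908264160156)
(-0.1, 0) ((178.5959014892578, 240.381103515625), (27.656002044677734, 35.21360778808594), 71.0121841430664)
(0, 0.1) ((178.58653259277344, 240.3897247314453), (24.503948211669922, 35.203346252441406), 73.415771484375)
(0, -0.1) ((178.5248565673828, 240.38352966308594), (28.02408790588379, 35.113162994384766), 83.64588165283203)
```

The cap is upright within about 3° and hangs about 4 mm lower in the grip than nominal. I'll check the nest corners in the scene view, then plan the descent.

```bash
python3 - <<'E'
from h import *
d=pickle.load(open("c0.pkl","rb"));T,S=d["top"],d["scene"]
for X,m in(((.5479,.1436,.032),(179.4,252)),((.5426,.2285,.032),(153,281))): print(proj(S,X),m,plane(S,m,.032))
ct=lambda p:(p[0]/5+135,p[1]/5+125)
p,R,o=cur()
p1,R1=pose(94.5,33.4,(.5027,.1821,.090),depth=.019);plan(p,R,p1,R1,6)
# pocket floor octagon visible in scene & nest mask in the current scene image
g=cv2.cvtColor(S["color"],cv2.COLOR_RGB2GRAY);m=(g[240:320,140:230]<75).astype(np.uint8)
n,l,s,cc=cv2.connectedComponentsWithStats(m);k=1+np.argmax(s[1:,4]);cn,_=cv2.findContours((l==k).astype(np.uint8),cv2.RETR_CCOMP,cv2.CHAIN_APPROX_NONE)
for q in cn:
  if cv2.contourArea(q)>100: print(cv2.boundingRect(q),cv2.approxPolyDP(q,2.5,True)[:,0].tolist())
E
```

```text
[180.15310957 250.77900599] (179.4, 252) [0.54703946 0.1467326  0.032     ]
[151.36561201 281.32029542] (153, 281) [0.54063729 0.2262041  0.032     ]
n 6 dr [-0.006, 0.004, 0.008]
tr [[-0.26, -0.0, 0.42], [-0.26, -0.0, 0.42], [-0.26, -0.0, 0.42], [-0.26, -0.0, 0.42], [-0.26, -0.0, 0.42], [-0.26, -0.0, 0.42]]
(0, 0, 77, 69) [[0, 0], [7, 25], [0, 30], [4, 33], [0, 44], [11, 43], [13, 48], [47, 68], [64, 48], [67, 50], [65, 57], [72, 58], [72, 51], [76, 48], [73, 29], [39, 11], [36, 14], [33, 3], [20, 0], [8, 11], [4, 0]]
(28, 29, 32, 21) [[58, 34], [50, 47], [37, 49], [28, 43], [37, 30], [49, 29]]
(9, 15, 24, 25) [[32, 19], [12, 39], [9, 31], [25, 15]]
(6, 6, 24, 24) [[27, 6], [28, 12], [9, 29], [6, 26]]
```

Emit:
jog_arm(
  dr=[
    [0, 0, 0],
    [0, 0, 0],
    [0, 0, 0],
    [0, 0, 0],
    [0, 0, 0],
    [0, 0, 0],
    [0, 0, 0],
  ],
  translation=[
    [-0.26, 0, 0.42],
    [-0.26, 0, 0.42],
    [-0.26, 0, 0.42],
    [-0.26, 0, 0.42],
    [-0.26, 0, 0.42],
    [-0.26, 0, 0.42],
    [0, 0, 0],
  ],
  jaw=[0, 0, 0, 0, 0, 0, 0],
)

```text
clock: 10.85
position: [0.5013, 0.1933, 0.0735]
ee_rot: [0.649, 0.704, 0.194, -0.213]
ft_force: [0.1, -0.3, -1.0]
grip_width: 0.116
grasp_force: 68.4
```

```bash
python3 - <<'E'
from h import *
from workcell import optics
p,R,o=cur();print("G",(p-R.apply([0,0,.019])).round(4),R.as_matrix().round(3).tolist(),np.round(o["ft_force"],1))
c=optics.camera("scene");pickle.dump(c,open("c4.pkl","wb"));g=cv2.cvtColor(c["color"],cv2.COLOR_RGB2GRAY)
def hov(P):return ((proj(c,P)))
G=p-R.apply([0,0,.019]);print("pred flange ctr",hov(G-[0,0,.030]))
u,v=hov(G-[0,0,.03]).astype(int)
m=((g>108)&(g<128)).astype(np.uint8)[v-20:v+25,u-25:u+26];n,l,s,cc=cv2.connectedComponentsWithStats(cv2.morphologyEx(m,cv2.MORPH_OPEN,np.ones((2,2))));k=1+np.argmax(s[1:,4])
q=np.argwhere(l==k)[:,::-1]+[u-25,v-20];print("L",q[:,0].min(),q[q[:,0]==q[:,0].min()].mean(0),"R",q[q[:,0]==q[:,0].max()].mean(0),"B",q[q[:,1]==q[:,1].max()].mean(0))
h=cv2.convexHull(q.astype(np.float32))
E=[proj(c,G+[.03*np.cos(k),.03*np.sin(k),-.030]) for k in np.linspace(0,6.28,90)];E=np.array(E);print("pred L",E[E[:,0].argmin()],"R",E[E[:,0].argmax()],"B",E[E[:,1].argmax()])
E
```

```text
G [0.5023 0.1829 0.0893] [[-0.067, 0.997, -0.048], [0.832, 0.083, 0.549], [0.551, -0.003, -0.834]] [ 0.1 -0.3 -1. ]
pred flange ctr [182.42986644 266.68829627]
L 169 [169. 270.] R [199. 267.] B [181.5 281. ]
pred L [166.00558007 268.68911232] R [198.75764244 265.18536222] B [180.42240073 280.33428135]
```

Emit:
jog_arm(
  dr=[
    [0, 0, 0],
    [0, 0, 0],
    [0, 0, 0],
    [0, 0, 0],
    [0, 0, 0],
  ],
  translation=[
    [-0.066, 0, 0.1],
    [-0.066, 0, 0.1],
    [-0.066, 0, 0.1],
    [-0.066, 0, 0.1],
    [0, 0, 0],
  ],
  jaw=[0, 0, 0, 0, 0],
)

```text
clock: 11.4
position: [0.5034, 0.1939, 0.0638]
ee_rot: [0.649, 0.704, 0.196, -0.211]
ft_force: [4.8, 3.9, -1.1]
grip_width: 0.116
grasp_force: 68.6
```

The cap is touching the taper, with a sideways reaction toward +x and +y. I'll shift that way and continue down.

Emit:
jog_arm(
  dr=[
    [0, 0, 0],
    [0, 0, 0],
    [0, 0, 0],
    [0, 0, 0],
    [0, 0, 0],
  ],
  translation=[
    [0.045, 0.085, 0.03],
    [-0.066, 0, 0.1],
    [-0.066, 0, 0.1],
    [-0.066, 0, 0.1],
    [0, 0, 0],
  ],
  jaw=[0, 0, 0, 0, 0],
)

```text
clock: 11.9
position: [0.5037, 0.1947, 0.0536]
ee_rot: [0.649, 0.704, 0.194, -0.212]
ft_force: [0.1, 0.6, -0.6]
grip_width: 0.108
grasp_force: 68.9
```

Emit:
jog_arm(
  dr=[
    [0, 0, 0],
    [0, 0, 0],
    [0, 0, 0],
  ],
  translation=[
    [-0.044, 0, 0.066],
    [-0.044, 0, 0.066],
    [0, 0, 0],
  ],
  jaw=[0, 0, 0],
)

```text
clock: 12.2
position: [0.5052, 0.1955, 0.0524]
ee_rot: [0.649, 0.704, 0.195, -0.212]
ft_force: [-5.4, -8.6, 24.5]
grip_width: 0.115
grasp_force: 72.1
```

It makes contact at 24 N, at the expected seated height. I'll release and back off along the tool axis.

Emit:
jog_arm(
  dr=[
    [0, 0, 0],
    [0, 0, 0],
    [0, 0, 0],
    [0, 0, 0],
    [0, 0, 0],
    [0, 0, 0],
    [0, 0, 0],
    [0, 0, 0],
    [0, 0, 0],
    [0, 0, 0],
  ],
  translation=[
    [0.044, 0, -0.066],
    [0, 0, 0],
    [0, 0, 0],
    [0, 0, -0.5],
    [0, 0, -1],
    [0, 0, -1],
    [0, 0, -1],
    [0, 0, -1],
    [0, 0, -1],
    [0, 0, 0],
  ],
  jaw=[0.4, 0.4, 0.4, 0.4, 0.4, 0.4, 0.4, 0.4, 0.4, 0.4],
)

```text
clock: 13.2
position: [0.5124, 0.1172, 0.1693]
ee_rot: [0.65, 0.704, 0.196, -0.21]
ft_force: [-0.0, 0.9, 0.1]
grip_width: 0.399
grasp_force: 0.0
```

```bash
python3 - <<'E'
from h import *
from workcell import optics
p,R,o=cur();print(p.round(4),np.round(o["joint_pos"],2))
c=optics.camera("scene");pickle.dump(c,open("c5.pkl","wb"));cv2.imwrite("pics/s5.png",c["color"][:,:,::-1])
g=cv2.cvtColor(c["color"],cv2.COLOR_RGB2GRAY);C=np.array([.503,.183,.038])
for z in(.038,.044):
  E=np.array([proj(c,[C[0]+.03*np.cos(k),C[1]+.03*np.sin(k),z]) for k in np.linspace(0,6.28,90)]);print(z,"pred",cv2.fitEllipse(E.astype(np.float32)),"L",E[:,0].min(),"R",E[:,0].max(),"T",E[:,1].min(),"B",E[:,1].max())
print("tip pred",proj(c,C+[0,0,.038]))
m=((g>105)&(g<135)).astype(np.uint8)[240:310,150:225];n,l,s,cc=cv2.connectedComponentsWithStats(m);k=1+np.argmax(s[1:,4])
k=l[int(proj(c,C)[1])-240+7,int(proj(c,C)[0])-150];print(s[k]+[150,240,0,0,0])
q,_=cv2.findContours((l==k).astype(np.uint8),cv2.RETR_EXTERNAL,cv2.CHAIN_APPROX_NONE);q=max(q,key=cv2.contourArea);h=cv2.convexHull(q);print("fit",cv2.fitEllipse((h+[[150,240]]).astype(np.float32)))
E
```

```text
[0.5124 0.1172 0.1693] [ 1.1   0.62 -1.34  1.8   0.02  1.12 -0.1 ]
0.038 pred ((183.28884887695312, 273.68157958984375), (26.01230239868164, 32.543487548828125), 75.47489929199219) L 167.20506029289976 R 199.36775762932427 T 260.4500573139153 B 286.9163257228587
0.044 pred ((182.94386291503906, 271.7872619628906), (26.048168182373047, 32.70258712768555), 75.64462280273438) L 166.77927417391297 R 199.10358508561916 T 258.5383577697972 B 285.03941379158306
tip pred [181.09254143 261.01048044]
[167 260  31  27 526]
fit ((181.52444458007812, 273.574951171875), (26.176483154296875, 30.61551284790039), 71.29518127441406)
```

The flange outline matches z = 0.038, so the cap is seated. From the earlier knob measurement the leaf stands at about 96°. Next I move above and behind the knob with the fingers shut.

```bash
python3 - <<'E'
from h import *
p,R,o=cur()
_,R1=pose(94.5,0,(0,0,0));p1=np.array([.54,.12,.27]);plan(p,R,p1,R1,9)
p2=np.array([.628,.212,.265]);plan(p1,R1,p2,R1,6)
E
```

```text
n 9 dr [0.0, -0.927, 0.003]
tr [[0.25, 0.13, -0.38], [0.22, 0.13, -0.4], [0.2, 0.13, -0.41], [0.17, 0.13, -0.42], [0.14, 0.13, -0.43], [0.11, 0.13, -0.44], [0.09, 0.13, -0.45], [0.06, 0.13, -0.45], [0.03, 0.13, -0.45]]
n 6 dr [0.0, 0.0, 0.0]
tr [[0.57, 0.63, 0.03], [0.57, 0.63, 0.03], [0.57, 0.63, 0.03], [0.57, 0.63, 0.03], [0.57, 0.63, 0.03], [0.57, 0.63, 0.03]]
```

Emit:
jog_arm(
  dr=[
    [0, -0.93, 0],
    [0, -0.93, 0],
    [0, -0.93, 0],
    [0, -0.93, 0],
    [0, -0.93, 0],
    [0, -0.93, 0],
    [0, -0.93, 0],
    [0, -0.93, 0],
    [0, -0.93, 0],
    [0, 0, 0],
  ],
  translation=[
    [0.25, 0.13, -0.38],
    [0.22, 0.13, -0.4],
    [0.2, 0.13, -0.41],
    [0.17, 0.13, -0.42],
    [0.14, 0.13, -0.43],
    [0.11, 0.13, -0.44],
    [0.09, 0.13, -0.45],
    [0.06, 0.13, -0.45],
    [0.03, 0.13, -0.45],
    [0, 0, 0],
  ],
  jaw=[0.4, 0, 0, 0, 0, 0, 0, 0, 0, 0],
)

```text
clock: 14.25
position: [0.5392, 0.1246, 0.27]
ee_rot: [0.675, 0.737, -0.0, 0.001]
ft_force: [-1.1, 0.3, -0.5]
grip_width: -0.003
grasp_force: 0.0
```

Emit:
jog_arm(
  dr=[
    [0, 0, 0],
    [0, 0, 0],
    [0, 0, 0],
    [0, 0, 0],
    [0, 0, 0],
    [0, 0, 0],
    [0, 0, 0],
  ],
  translation=[
    [0.57, 0.63, 0],
    [0.57, 0.63, 0],
    [0.57, 0.63, 0],
    [0.57, 0.63, 0],
    [0.57, 0.63, 0],
    [0.57, 0.63, 0],
    [0, 0, 0],
  ],
  jaw=[0, 0, 0, 0, 0, 0, 0],
)

```text
clock: 14.95
position: [0.6268, 0.216, 0.2666]
ee_rot: [0.676, 0.736, -0.001, -0.002]
ft_force: [-0.4, 0.1, -1.0]
grip_width: 0.0
grasp_force: 0.0
```

```bash
python3 - <<'E'
from h import *
from workcell import optics
p,R,o=cur();print(p.round(4),R.as_matrix().round(3).tolist(),np.round(o["joint_pos"],2))
_,R1=pose(94.5,0,(0,0,0));p1=np.array([.625,.212,.182]);plan(p,R,p1,R1,4)
c=optics.camera("scene");cv2.imwrite("pics/s6.png",c["color"][:,:,::-1])
g=c["color"].astype(int).sum(2);u,v=proj(c,(.579,.2086,.2123)).astype(int);m=(g[v-15:v+16,u-15:u+16]<90);y,x=np.nonzero(m);print("knob pred",u,v,"mask",m.sum(),x.mean()+u-15,y.mean()+v-15,x.min(),x.max(),y.min(),y.max())
E
```

```text
[0.6268 0.216  0.2666] [[-0.085, 0.996, -0.004], [0.996, 0.085, 0.001], [0.002, -0.004, -1.0]] [ 0.27  0.62 -1.07  1.25  0.53  1.57 -0.63]
n 4 dr [-0.015, -0.006, 0.023]
tr [[-0.04, -0.02, 0.85], [-0.04, -0.02, 0.85], [-0.04, -0.02, 0.85], [-0.04, -0.02, 0.85]]
knob pred 127 198 mask 247 121.85425101214574 203.165991902834 0 19 7 30
```

Emit:
jog_arm(
  dr=[
    [0, 0, 0],
    [0, 0, 0],
    [0, 0, 0],
    [0, 0, 0],
    [0, 0, 0],
    [0, 0, 0],
    [0, 0, 0],
    [0, 0, 0],
    [0, 0, 0],
    [0, 0, 0],
  ],
  translation=[
    [-0.04, -0.02, 0.85],
    [-0.04, -0.02, 0.85],
    [-0.04, -0.02, 0.85],
    [-0.04, -0.02, 0.85],
    [0, -0.4, 0],
    [0, -0.4, 0],
    [0, -0.4, 0],
    [0, -0.4, 0],
    [0, -0.4, 0],
    [0, -0.4, 0],
  ],
  jaw=[0, 0, 0, 0, 0, 0, 0, 0, 0, 0],
)

```text
clock: 16.0
position: [0.5645, 0.2053, 0.1845]
ee_rot: [0.677, 0.736, -0.0, 0.0]
ft_force: [0.8, 0.5, -0.2]
grip_width: -0.0
grasp_force: 0.2
```

```bash
python3 - <<'E'
from h import *
from workcell import optics
p,R,o=cur();print(p.round(4),R.as_matrix().round(3).tolist(),np.round(o["joint_pos"],2),np.round(o["ft_force"],1))
c=optics.camera("scene");h=np.array([.5628,.1877,.0425]);t=np.radians(4.5);X=np.array([np.cos(t),np.sin(t),0]);Y=np.array([-np.sin(t),np.cos(t),0])
g=c["color"].astype(int).sum(2)
for a in (1.1,1.2,1.3,1.4,1.5,1.6,1.68):
    K=h-X*.168*np.cos(a)+[0,0,.168*np.sin(a)]+Y*.02;u,v=proj(c,K).round().astype(int);print(a,K.round(3),u,v,g[v-3:v+4,u-3:u+4].mean().round())
E
```

```text
[0.5645 0.2053 0.1845] [[-0.083, 0.997, -0.0], [0.997, 0.083, -0.001], [-0.001, -0.0, -1.0]] [ 0.4   0.55 -1.11  1.55  0.5   1.36 -0.68] [ 0.8  0.5 -0.2]
1.1 [0.485 0.202 0.192] 173 230 447.0
1.2 [0.501 0.203 0.199] 165 223 270.0
1.3 [0.516 0.204 0.204] 157 217 359.0
1.4 [0.533 0.205 0.208] 149 212 213.0
1.5 [0.549 0.207 0.21 ] 141 207 51.0
1.6 [0.566 0.208 0.21 ] 133 203 98.0
1.68 [0.579 0.209 0.209] 127 200 136.0
```

The leaf is moving, now at about 1.45 rad. I'll keep pushing.

Emit:
jog_arm(
  dr=[
    [0, 0, 0],
    [0, 0, 0],
    [0, 0, 0],
    [0, 0, 0],
    [0, 0, 0],
    [0, 0, 0],
    [0, 0, 0],
    [0, 0, 0],
  ],
  translation=[
    [0, -0.4, 0],
    [0, -0.4, 0],
    [0, -0.4, 0],
    [0, -0.4, 0],
    [0, -0.4, 0],
    [0, -0.4, 0],
    [0, 0, 0],
    [0, 0, 0],
  ],
  jaw=[0, 0, 0, 0, 0, 0, 0, 0],
)

```text
clock: 16.85
position: [0.5056, 0.2, 0.1842]
ee_rot: [0.677, 0.736, -0.001, 0.0]
ft_force: [0.6, 1.1, -0.2]
grip_width: -0.001
grasp_force: 0.0
```

```bash
cat > k.py <<'E'
from h import *
from workcell import optics
p,R,o=cur();print(p.round(4),np.round(o["joint_pos"],2),np.round(o["ft_force"],1))
h=np.array([.5628,.1877,.0425]);t=np.radians(4.5);X=np.array([np.cos(t),np.sin(t),0]);Y=np.array([-np.sin(t),np.cos(t),0])
for n in("scene","top"):
  c=optics.camera(n);cv2.imwrite(f"pics/{n}_{o['clock']:.1f}.png",c["color"][:,:,::-1])
  g=c["color"].astype(int).sum(2);L=[]
  for a in (0,.1,.2,.4,.6,.8,.9,1.,1.1,1.2,1.3,1.4):
    K=h-X*.168*np.cos(a)+[0,0,.168*np.sin(a)]+Y*.02;u,v=proj(c,K).round().astype(int);L.append((a,int(g[v-3:v+4,u-3:u+4].mean())))
  print(n,L)
E
python3 k.py
```

```text
[0.5056 0.2    0.1842] [ 0.51  0.43 -1.19  1.7   0.41  1.3  -0.68] [ 0.6  1.1 -0.2]
scene [(0, 452), (0.1, 518), (0.2, 537), (0.4, 402), (0.6, 276), (0.8, 503), (0.9, 486), (1.0, 58), (1.1, 453), (1.2, 115), (1.3, 215), (1.4, 394)]
top [(0, 306), (0.1, 309), (0.2, 309), (0.4, 308), (0.6, 305), (0.8, 298), (0.9, 288), (1.0, 280), (1.1, 266), (1.2, 248), (1.3, 224), (1.4, 192)]
```

Emit:
jog_arm(
  dr=[
    [0, 0, 0],
    [0, 0, 0],
    [0, 0, 0],
    [0, 0, 0],
  ],
  translation=[
    [0, 0, 0],
    [0, 0, 0],
    [0, 0, 0],
    [0, 0, 0],
  ],
  jaw=[0, 0, 0, 0],
)

```text
clock: 17.35
position: [0.5055, 0.2003, 0.184]
ee_rot: [0.677, 0.736, -0.001, -0.0]
ft_force: [0.6, 0.7, -0.4]
grip_width: -0.002
grasp_force: 0.0
```

```bash
python3 k.py
```

```text
[0.5055 0.2003 0.184 ] [ 0.51  0.43 -1.19  1.7   0.41  1.3  -0.68] [ 0.6  0.7 -0.4]
scene [(0, 452), (0.1, 517), (0.2, 536), (0.4, 402), (0.6, 66), (0.8, 323), (0.9, 488), (1.0, 501), (1.1, 451), (1.2, 110), (1.3, 209), (1.4, 390)]
top [(0, 306), (0.1, 308), (0.2, 309), (0.4, 308), (0.6, 305), (0.8, 296), (0.9, 287), (1.0, 279), (1.1, 265), (1.2, 247), (1.3, 224), (1.4, 191)]
```

The leaf is falling shut slowly. Meanwhile I move over the wing and turn the tool.

```bash
python3 - <<'E'
from h import *
p,R,o=cur()
_,R1=pose(184.5,0,(0,0,0));p1=np.array([.4432,.1778,.15]);plan(p,R,p1,R1,23)
E
```

```text
n 23 dr [-0.001, -0.0, -0.976]
tr [[-0.03, -0.11, 0.06], [-0.02, -0.11, 0.06], [-0.01, -0.11, 0.06], [-0.01, -0.11, 0.06], [0.0, -0.12, 0.06], [0.01, -0.11, 0.06], [0.02, -0.11, 0.06], [0.02, -0.11, 0.06], [0.03, -0.11, 0.06], [0.04, -0.11, 0.06], [0.05, -0.11, 0.06], [0.05, -0.1, 0.06], [0.06, -0.1, 0.06], [0.07, -0.09, 0.06], [0.07, -0.09, 0.06], [0.08, -0.08, 0.06], [0.08, -0.08, 0.06], [0.09, -0.07, 0.06], [0.09, -0.07, 0.06], [0.1, -0.06, 0.06], [0.1, -0.05, 0.06], [0.11, -0.05, 0.06], [0.11, -0.04, 0.06]]
```

Emit:
jog_arm(
  dr=[
    [0, 0, -0.976],
    [0, 0, -0.976],
    [0, 0, -0.976],
    [0, 0, -0.976],
    [0, 0, -0.976],
    [0, 0, -0.976],
    [0, 0, -0.976],
    [0, 0, -0.976],
    [0, 0, -0.976],
    [0, 0, -0.976],
  ],
  translation=[
    [0, 0, 0],
    [0, 0, 0],
    [0, 0, 0],
    [0, 0, 0],
    [0, 0, 0],
    [0, 0, 0],
    [0, 0, 0],
    [0, 0, 0],
    [0, 0, 0],
    [0, 0, 0],
  ],
  jaw=[0, 0, 0, 0, 0, 0.3, 0.35, 0.35, 0.35, 0.35],
)

```text
clock: 18.45
position: [0.5055, 0.2002, 0.1841]
ee_rot: [0.391, 0.92, -0.001, -0.0]
ft_force: [-0.5, 0.5, -0.4]
grip_width: 0.349
grasp_force: 0.0
```

Emit:
jog_arm(
  dr=[
    [0, 0, -0.976],
    [0, 0, -0.976],
    [0, 0, -0.976],
    [0, 0, -0.976],
    [0, 0, -0.976],
    [0, 0, -0.976],
    [0, 0, -0.976],
    [0, 0, -0.976],
    [0, 0, -0.976],
    [0, 0, -0.976],
  ],
  translation=[
    [0, 0, 0],
    [0, 0, 0],
    [0, 0, 0],
    [0, 0, 0],
    [0, 0, 0],
    [0, 0, 0],
    [0, 0, 0],
    [0, 0, 0],
    [0, 0, 0],
    [0, 0, 0],
  ],
  jaw=[0.35, 0.35, 0.35, 0.35, 0.35, 0.35, 0.35, 0.35, 0.35, 0.35],
)

```text
clock: 19.45
position: [0.5055, 0.2002, 0.184]
ee_rot: [0.061, 0.998, -0.001, -0.0]
ft_force: [-0.6, 0.8, -1.5]
grip_width: 0.352
grasp_force: 0.0
```

```bash
python3 k.py; python3 - <<'E'
from h import *
p,R,o=cur()
_,R1=pose(184.5,0,(0,0,0));p1=np.array([.4432,.1778,.12]);plan(p,R,p1,R1,5)
E
```

```text
[0.5055 0.2002 0.184 ] [ 0.61  0.59 -1.42  1.69  0.59  1.39  0.55] [-0.6  0.8 -1.5]
scene [(0, 58), (0.1, 286), (0.2, 539), (0.4, 278), (0.6, 299), (0.8, 504), (0.9, 509), (1.0, 504), (1.1, 463), (1.2, 490), (1.3, 216), (1.4, 78)]
top [(0, 336), (0.1, 334), (0.2, 335), (0.4, 336), (0.6, 339), (0.8, 341), (0.9, 338), (1.0, 335), (1.1, 326), (1.2, 316), (1.3, 306), (1.4, 292)]
n 5 dr [-0.003, -0.003, -0.582]
tr [[0.47, -0.24, 0.51], [0.48, -0.22, 0.51], [0.49, -0.2, 0.51], [0.5, -0.18, 0.51], [0.51, -0.16, 0.51]]
```

The leaf is shut, with the knob at angle 0. Now to hover over the wing and descend.

Emit:
jog_arm(
  dr=[
    [0, 0, -0.58],
    [0, 0, -0.58],
    [0, 0, -0.58],
    [0, 0, -0.58],
    [0, 0, -0.58],
    [0, 0, 0],
  ],
  translation=[
    [0.47, -0.23, 0.51],
    [0.48, -0.21, 0.51],
    [0.49, -0.19, 0.51],
    [0.5, -0.17, 0.51],
    [0.51, -0.15, 0.51],
    [0, 0, 0],
  ],
  jaw=[0.35, 0.35, 0.35, 0.35, 0.35, 0.35],
)

```text
clock: 20.15
position: [0.4415, 0.1781, 0.1192]
ee_rot: [-0.038, 0.999, -0.002, -0.001]
ft_force: [-0.0, 0.1, -0.5]
grip_width: 0.351
grasp_force: 0.0
```

```bash
python3 - <<'E'
from h import *
from workcell import optics
p,R,o=cur();print(p.round(4),R.as_matrix().round(3).tolist(),np.round(o["joint_pos"],2))
_,R1=pose(184.5,0,(0,0,0));p1=np.array([.4438,.1786,.054]);plan(p,R,p1,R1,4)
c=optics.camera("wrist");W=c;u=proj(W,(.4438,.1786,.071));print("wing pred in wrist",u)
S=optics.camera("scene");v=proj(S,(.4438,.1786,.071));print(v);v=v.astype(int)
ww=cv2.resize(S["color"][v[1]-40:v[1]+40,v[0]-40:v[0]+40],(400,400),interpolation=cv2.INTER_CUBIC)
cv2.imwrite("pics/w7.png",np.clip(np.hstack([cv2.resize(W["color"],(400,400)),ww])*1.4,0,255).astype(np.uint8)[:,:,::-1])
E
```

```text
[0.4415 0.1781 0.1192] [[-0.997, -0.076, -0.003], [-0.076, 0.997, -0.003], [0.003, -0.003, -1.0]] [ 0.74  0.5  -1.44  1.93  0.54  1.2   0.75]
n 4 dr [-0.011, -0.011, -0.009]
tr [[-0.03, 0.0, 0.65], [-0.02, 0.0, 0.65], [-0.02, 0.0, 0.65], [-0.02, 0.0, 0.65]]
wing pred in wrist [253.91563353 213.59707764]
[207.88206073 276.87065127]
```

View pics/w7.png

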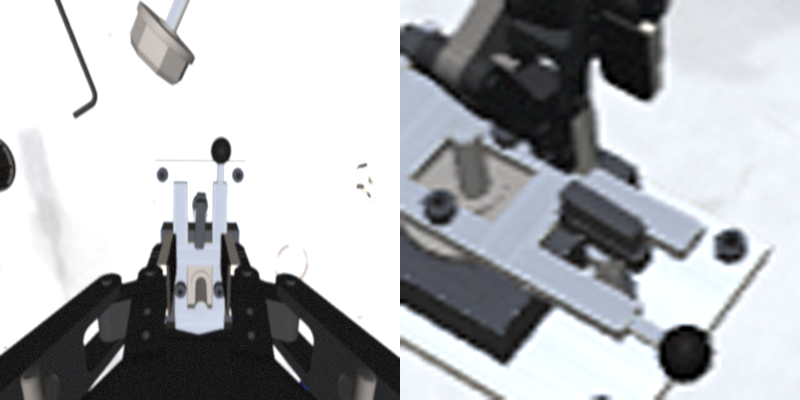

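The view shows the leaf shut, the pin in the window, and the wing standing in the fork slot: wrist px about (257,203), scene about (210,279). I'll turn these into positions.

```bash
python3 - <<'E'
from h import *
from workcell import optics
W=optics.camera("wrist");S=optics.camera("scene")
g=cv2.cvtColor(W["color"],cv2.COLOR_RGB2GRAY)
for v in range(180,245,4): print(v,g[v,236:278:2].tolist())
print(plane(S,(209.9,279.3),.071),plane(W,(257,203),.071))
t=np.radians(4.5);X=np.array([np.cos(t),np.sin(t),0])
for s in(-.017,.017):print(s,proj(W,np.array([.4438,.1786,.071])+s*X))
E
```

```text
180 [154, 152, 199, 209, 206, 207, 201, 175, 126, 131, 139, 141, 148, 183, 204, 203, 202, 182, 146, 150, 146]
184 [152, 148, 200, 206, 208, 201, 153, 78, 61, 58, 63, 63, 62, 131, 202, 207, 203, 177, 147, 153, 147]
188 [155, 148, 193, 206, 198, 114, 57, 40, 31, 32, 29, 32, 28, 47, 161, 204, 202, 174, 149, 151, 149]
192 [155, 156, 195, 206, 177, 79, 65, 59, 64, 65, 65, 64, 66, 60, 110, 197, 200, 169, 150, 150, 148]
196 [154, 153, 189, 209, 185, 92, 82, 72, 65, 66, 64, 60, 68, 57, 127, 198, 198, 166, 157, 150, 146]
200 [154, 154, 191, 206, 196, 143, 136, 81, 69, 66, 67, 68, 66, 103, 171, 202, 199, 162, 153, 151, 149]
204 [155, 156, 191, 205, 199, 166, 137, 76, 70, 68, 66, 64, 66, 126, 171, 205, 200, 158, 154, 149, 150]
208 [155, 154, 169, 181, 182, 170, 129, 73, 66, 64, 64, 62, 73, 136, 177, 178, 176, 145, 151, 152, 147]
212 [154, 145, 59, 25, 26, 31, 42, 66, 67, 65, 68, 67, 60, 33, 28, 27, 34, 85, 153, 151, 150]
216 [153, 144, 61, 36, 43, 37, 50, 65, 67, 64, 67, 66, 59, 41, 42, 36, 38, 85, 152, 148, 147]
220 [154, 145, 75, 67, 67, 66, 60, 67, 67, 67, 67, 64, 60, 69, 66, 69, 69, 94, 152, 149, 147]
224 [152, 143, 77, 68, 70, 64, 66, 68, 67, 62, 63, 65, 59, 64, 69, 66, 66, 96, 150, 150, 150]
228 [154, 146, 99, 93, 92, 91, 66, 64, 64, 67, 65, 66, 75, 90, 92, 95, 94, 110, 152, 149, 150]
232 [152, 151, 151, 150, 151, 150, 104, 68, 66, 66, 67, 73, 128, 149, 152, 151, 152, 153, 150, 153, 150]
236 [147, 151, 147, 147, 147, 147, 151, 148, 145, 142, 140, 145, 147, 149, 150, 147, 146, 147, 147, 148, 149]
240 [150, 152, 146, 150, 150, 149, 150, 148, 149, 152, 150, 149, 148, 149, 150, 148, 150, 147, 148, 150, 148]
244 [151, 152, 149, 148, 151, 147, 149, 151, 148, 152, 150, 151, 149, 149, 149, 148, 149, 151, 151, 151, 152]
[0.4375915  0.18047627 0.071     ] [0.43880355 0.18123524 0.071     ]
-0.017 [252.5660008  185.96439231]
0.017 [252.82467656 232.10353925]
```

The wing matches the prediction within about 1 mm. Descend and grip.

Emit:
jog_arm(
  dr=[
    [0, 0, 0],
    [0, 0, 0],
    [0, 0, 0],
    [0, 0, 0],
    [0, 0, 0],
    [0, 0, 0],
    [0, 0, 0],
    [0, 0, 0],
    [0, 0, 0],
  ],
  translation=[
    [-0.02, 0.01, 0.65],
    [-0.02, 0.01, 0.65],
    [-0.02, 0.01, 0.65],
    [-0.02, 0.01, 0.62],
    [0, 0, 0],
    [0, 0, 0],
    [0, 0, 0],
    [0, 0, 0],
    [0, 0, 0],
  ],
  jaw=[0.35, 0.35, 0.35, 0.35, 0.35, 0, 0, 0, 0],
  squeeze=40,
)

```text
clock: 21.25
position: [0.4458, 0.18, 0.0571]
ee_rot: [-0.038, 0.999, -0.001, 0.0]
ft_force: [0.8, -4.2, 6.3]
grip_width: 0.094
grasp_force: 42.2
```

Emit:
jog_arm(
  dr=[
    [0, 0, 0.8],
    [0, 0, 0.8],
    [0, 0, 0.8],
    [0, 0, 0.8],
    [0, 0, 0.8],
    [0, 0, 0.8],
    [0, 0, 0.8],
    [0, 0, 0.8],
    [0, 0, 0.8],
    [0, 0, 0.8],
  ],
  translation=[
    [0, 0, -0.05],
    [0, 0, 0],
    [0, 0, 0],
    [0, 0, 0],
    [0, 0, 0],
    [0, 0, 0],
    [0, 0, 0],
    [0, 0, 0],
    [0, 0, 0],
    [0, 0, 0],
  ],
  jaw=[0, 0, 0, 0, 0, 0, 0, 0, 0, 0],
)

```text
clock: 22.25
position: [0.4458, 0.1799, 0.0573]
ee_rot: [0.24, 0.971, -0.0, 0.0]
ft_force: [6.9, 0.2, -14.0]
grip_width: 0.092
grasp_force: 40.1
```

Emit:
jog_arm(
  dr=[
    [0, 0, 0.8],
    [0, 0, 0.8],
    [0, 0, 0.8],
    [0, 0, 0.8],
    [0, 0, 0.8],
    [0, 0, 0.8],
    [0, 0, 0.8],
    [0, 0, 0.8],
    [0, 0, 0.8],
    [0, 0, 0.8],
  ],
  translation=[
    [0, 0, 0.03],
    [0, 0, 0],
    [0, 0, 0],
    [0, 0, 0],
    [0, 0, 0],
    [0, 0, 0],
    [0, 0, 0],
    [0, 0, 0],
    [0, 0, 0],
    [0, 0, 0],
  ],
  jaw=[0, 0, 0, 0, 0, 0, 0, 0, 0, 0],
)

```text
clock: 23.25
position: [0.4459, 0.18, 0.0572]
ee_rot: [0.498, 0.867, -0.0, 0.001]
ft_force: [3.2, -2.6, -2.6]
grip_width: 0.092
grasp_force: 41.6
```

Emit:
jog_arm(
  dr=[
    [0, 0, 0.8],
    [0, 0, 0.8],
    [0, 0, 0.8],
    [0, 0, 0.8],
    [0, 0, 0.8],
    [0, 0, 0.8],
    [0, 0, 0.8],
    [0, 0, 0.8],
    [0, 0, 0.7],
    [0, 0, 0],
  ],
  translation=[
    [0, 0, 0],
    [0, 0, 0],
    [0, 0, 0],
    [0, 0, 0],
    [0, 0, 0],
    [0, 0, 0],
    [0, 0, 0],
    [0, 0, 0],
    [0, 0, 0],
    [0, 0, 0],
  ],
  jaw=[0, 0, 0, 0, 0, 0, 0, 0, 0, 0],
)

```text
clock: 24.25
position: [0.4459, 0.18, 0.0572]
ee_rot: [0.695, 0.719, -0.0, 0.001]
ft_force: [5.0, -3.8, -1.1]
grip_width: 0.093
grasp_force: 43.6
```

```bash
python3 - <<'E'
from h import *
p,R,o=cur();x=R.as_matrix()[:,0];print(p.round(4),"x az",np.degrees(np.arctan2(x[1],x[0])),np.round(o["ft_force"],1),np.round(o["torque"],2),o["grip_width"],np.round(o["joint_pos"],2))
E
```

```text
[0.4459 0.18   0.0572] x az 92.00142411957147 [ 5.  -3.8 -1.1] [-0.79 -0.94  0.62] 0.09295526183195718 [ 0.41  0.37 -1.    1.98  0.37  0.99 -0.73]
```

The tool turned 92° and is now up against the stop. Release, rise and clear away.

Emit:
jog_arm(
  dr=[
    [0, 0, -0.3],
    [0, 0, 0],
    [0, 0, 0],
    [0, 0, 0],
    [0, 0, 0],
    [0, 0, 0],
    [0, 0, 0],
    [0, 0, 0],
    [0, 0, 0],
    [0, 0, 0],
  ],
  translation=[
    [0, 0, 0],
    [0, 0, 0],
    [0, 0, 0],
    [0, 0, 0],
    [0, 0, -0.5],
    [0, 0, -1],
    [0, 0, -1],
    [0, 0, -1],
    [0, 0, -1],
    [0, 0, -1],
  ],
  jaw=[0, 0.35, 0.35, 0.35, 0.35, 0.35, 0.35, 0.35, 0.35, 0.35],
)

```text
clock: 25.25
position: [0.4447, 0.1809, 0.196]
ee_rot: [0.687, 0.727, -0.001, 0.0]
ft_force: [0.5, 0.7, -0.9]
grip_width: 0.347
grasp_force: 0.0
```

Emit:
jog_arm(
  dr=[
    [0, 0, 0],
    [0, 0, 0],
    [0, 0, 0],
    [0, 0, 0],
    [0, 0, 0],
    [0, 0, 0],
    [0, 0, 0],
    [0, 0, 0],
    [0, 0, 0],
    [0, 0, 0],
  ],
  translation=[
    [-1, 0, -0.3],
    [-1, 0, -0.3],
    [-1, 0, 0],
    [-1, 0, 0],
    [-1, 0, 0],
    [-1, 0, 0],
    [-1, 0, 0],
    [-1, 0, 0],
    [-1, 0, 0],
    [0, 0, 0],
  ],
  jaw=[0.35, 0.35, 0.35, 0.35, 0.35, 0.35, 0.35, 0.35, 0.35, 0.35],
)

```text
clock: 26.25
position: [0.4576, -0.0472, 0.2099]
ee_rot: [0.688, 0.725, -0.001, 0.0]
ft_force: [-0.4, 0.7, -0.8]
grip_width: 0.348
grasp_force: 0.0
```

```bash
python3 k.py; python3 - <<'E'
from h import *
from workcell import optics
c=optics.camera("top");g=cv2.cvtColor(c["color"],cv2.COLOR_RGB2GRAY);w=proj(c,(.4445,.179,.071));print(w)
u,v=w.round().astype(int)
print(np.array2string(g[v-14:v+15:1,u-17:u+18:1]//3,max_line_width=250))
E
```

```text
[ 0.4576 -0.0472  0.2099] [ 0.92  0.04 -0.92  1.87  0.03  1.25  0.04] [-0.4  0.7 -0.8]
scene [(0, 54), (0.1, 272), (0.2, 516), (0.4, 341), (0.6, 286), (0.8, 482), (0.9, 487), (1.0, 482), (1.1, 443), (1.2, 468), (1.3, 476), (1.4, 432)]
top [(0, 83), (0.1, 91), (0.2, 183), (0.4, 245), (0.6, 348), (0.8, 339), (0.9, 339), (1.0, 340), (1.1, 341), (1.2, 338), (1.3, 310), (1.4, 305)]
[175.89303691 213.14152918]
[[38 39 33 ... 12 12 12]
 [38 39 34 ... 11 12 12]
 [38 39 35 ... 11 11 13]
 ...
 [37 39 36 ... 38 38 38]
 [38 39 34 ... 38 38 38]
 [38 38 37 ... 38 38 38]]
```

```bash
python3 - <<'E'
from h import *
from workcell import optics
T=optics.camera("top");S=optics.camera("scene");t=np.radians(4.5)
X=np.array([np.cos(t),np.sin(t),0]);Y=np.array([-X[1],X[0],0]);w=np.array([.4445,.179,.071])
for n,c in(("top",T),("scene",S)):
  g=cv2.cvtColor(c["color"],cv2.COLOR_RGB2GRAY)
  f=lambda q:int(g[tuple(proj(c,q).round().astype(int)[::-1])])
  print(n,"along y",[f(w+Y*s/1000) for s in range(-24,25,4)],"along x",[f(w+X*s/1000) for s in range(-24,25,4)])
  for a in (60,70,80,90,100,110): 
    d=np.cos(np.radians(a))*X-np.sin(np.radians(a))*Y; print(a,np.mean([f(w+d*s/1000) for s in list(range(-16,-7,2))+list(range(8,17,2))]).round(1),end="; ")
  print()
g=cv2.cvtColor(T["color"],cv2.COLOR_RGB2GRAY)
for v in range(203,225): print(v,g[v,160:194].tolist())
E
```

```text
top along y [77, 13, 17, 35, 39, 39, 29, 30, 35, 35, 44, 98, 118] along x [118, 117, 116, 119, 116, 29, 29, 75, 119, 26, 39, 63, 89]
60 70.8; 70 46.9; 80 28.4; 90 33.8; 100 32.3; 110 37.3; 
scene along y [160, 129, 30, 52, 53, 53, 51, 51, 52, 52, 52, 23, 56] along x [140, 139, 138, 49, 34, 43, 51, 48, 141, 126, 124, 122, 122]
60 57.8; 70 51.8; 80 51.0; 90 49.5; 100 54.9; 110 60.6; 
203 [116, 102, 53, 23, 34, 36, 48, 75, 90, 86, 87, 89, 86, 89, 90, 89, 89, 88, 90, 94, 91, 93, 91, 91, 92, 91, 89, 94, 82, 56, 32, 39, 39, 36]
204 [117, 108, 70, 30, 37, 36, 46, 77, 89, 89, 89, 89, 88, 90, 91, 87, 87, 87, 84, 82, 80, 81, 78, 82, 89, 86, 85, 87, 83, 60, 30, 38, 36, 39]
205 [117, 107, 63, 33, 30, 32, 47, 78, 93, 88, 86, 88, 82, 67, 71, 71, 63, 57, 52, 44, 41, 30, 30, 68, 91, 86, 86, 89, 86, 57, 38, 37, 39, 39]
206 [119, 108, 64, 31, 39, 34, 47, 78, 89, 86, 84, 91, 76, 30, 27, 33, 39, 35, 35, 35, 34, 34, 37, 74, 91, 86, 87, 84, 86, 62, 28, 33, 29, 30]
207 [118, 103, 62, 31, 26, 33, 56, 80, 91, 87, 85, 90, 74, 31, 29, 23, 27, 28, 28, 28, 20, 22, 25, 67, 91, 85, 86, 87, 86, 63, 32, 36, 36, 39]

[... 1944 characters left out ...]
2, 122, 107, 85, 84, 87, 82, 95, 89, 93, 120, 116, 112]
221 [118, 122, 120, 120, 117, 120, 116, 101, 86, 85, 83, 86, 76, 79, 108, 117, 118, 118, 117, 115, 117, 118, 117, 106, 84, 85, 85, 85, 95, 89, 93, 117, 114, 114]
222 [116, 121, 119, 122, 123, 123, 121, 102, 83, 84, 85, 88, 79, 78, 108, 118, 117, 114, 115, 114, 117, 117, 117, 107, 85, 86, 84, 83, 95, 90, 91, 118, 114, 115]
223 [113, 121, 120, 111, 110, 111, 114, 103, 87, 87, 86, 89, 79, 81, 107, 116, 118, 119, 118, 116, 116, 117, 118, 105, 85, 82, 83, 78, 85, 85, 98, 116, 114, 115]
224 [114, 119, 101, 47, 35, 49, 84, 96, 82, 80, 79, 80, 76, 87, 112, 118, 115, 120, 117, 117, 116, 118, 116, 113, 101, 94, 94, 86, 92, 99, 108, 116, 115, 115]
```

The wing lies across both tines: rows 212–215 in the top view run nearly level from column 169 to 184, about 90° in both views. The leaf is shut and the arm is clear.

```bash
python3 -c "
from workcell import manip
print(manip.hand_in())"
```

```text
the job is handed in; nothing more can be done
None
```

I seated the end cap in the pocket with its pin up, shut the leaf over it, and turned the wing latch a quarter turn clockwise across the fork; I then handed the job in at about 26 s with the arm clear (no verdict came back).

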